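# Put the repair things away and lock the drawer

### The job

Put the repair things away: pull the cabinet's drawer open, move every jar, sanding block and furniture foot from the sloped chipboard bins into the drawer - jars standing upright in the left bay (yellow floor), sanding blocks in the middle bay (blue floor), furniture feet in the right bay (red floor) - and then push the drawer fully shut. Only then lock it: turn the orange cap clockwise until its thread reaches the stop, and on until the cap has clearly clicked and slipped a little (some 15 degrees) past it. How many things there are varies; leave the other things on the table where they are.

Things in the scene. Friction and masses are not known exactly. Their poses are not given: they have to be found in the camera images.
- jar1_c (a point): Closed amber jar of wood filler with white lid and paper band, 50 mm across, 75 mm tall, about 0.2 kg. Centre, half-way up; z axis from underside to top. None at the start if absent in this run. Starts standing in a compartment of its sloped bin, tilted with it.
- block1_c (a point): Pale wooden sanding block with a dark grey band low down, 50 mm (its x) by 40 mm (its y) by 75 mm tall, about 0.1 kg. Centre, half-way up; z axis from underside to top. None at the start if absent in this run. Starts standing in a compartment of its sloped bin, tilted with it.
- foot1_c (a point): Turned furniture foot: black rubber base 54 mm across and 20 mm high, with a dark wooden stem 36 mm across above it, 75 mm tall in all, about 0.14 kg. Centre, half-way up; z axis from underside to top. None at the start if absent in this run. Starts standing in a compartment of its sloped bin, tilted with it.
- jar2_c (a point): Closed amber jar of wood filler with white lid and paper band, 50 mm across, 75 mm tall, about 0.2 kg. Centre, half-way up; z axis from underside to top. None at the start if absent in this run. Starts standing in a compartment of its sloped bin, tilted with it.
- block2_c (a point): Pale wooden sanding block with a dark grey band low down, 50 mm (its x) by 40 mm (its y) by 75 mm tall, about 0.1 kg. Centre, half-way up; z axis from underside to top. None at the start if absent in this run. Starts standing in a compartment of its sloped bin, tilted with it.
- foot2_c (a point): Turned furniture foot: black rubber base 54 mm across and 20 mm high, with a dark wooden stem 36 mm across above it, 75 mm tall in all, about 0.14 kg. Centre, half-way up; z axis from underside to top. None at the start if absent in this run. Starts standing in a compartment of its sloped bin, tilted with it.
- bin_jar: Fixed chipboard bin of the jars, 184 (x) x 100 (y) x 45 mm, walls and floor 7 mm, a divider making two compartments centred at x = -44 and +44 mm. Origin: middle of its underside. Tilted 0.2 rad, front lower (z axis leans to the robot); the things stick out above its walls. The three bins stand in a row in any order, 120 mm apart in y.
- bin_block: Fixed chipboard bin of the sanding blocks, 184 (x) x 100 (y) x 45 mm, walls and floor 7 mm, a divider making two compartments centred at x = -44 and +44 mm. Origin: middle of its underside. Tilted 0.2 rad, front lower (z axis leans to the robot); the things stick out above its walls. The three bins stand in a row in any order, 120 mm apart in y.
- bin_foot: Fixed chipboard bin of the furniture feet, 184 (x) x 100 (y) x 45 mm, walls and floor 7 mm, a divider making two compartments centred at x = -44 and +44 mm. Origin: middle of its underside. Tilted 0.2 rad, front lower (z axis leans to the robot); the things stick out above its walls. The three bins stand in a row in any order, 120 mm apart in y.
- bay_jar (a point): Centre of the floor of the drawer's left (+y) bay (yellow floor), for the jars; moves with the drawer. z up, x along the slide into the cabinet, y to the left. Bay 176 mm (x) by 78 mm (y) inside, its walls 45 mm high above the floor. The drawer front, 10 mm thick, rises 88 mm above the floor, its inner face 88 mm before this point; when fully out, the cabinet begins 92 mm beyond it.
- bay_block (a point): Centre of the floor of the drawer's middle bay (blue floor), for the sanding blocks; moves with the drawer. z up, x along the slide into the cabinet, y to the left. Bay 176 mm (x) by 78 mm (y) inside, its walls 45 mm high above the floor. The drawer front, 10 mm thick, rises 88 mm above the floor, its inner face 88 mm before this point; when fully out, the cabinet begins 92 mm beyond it.
- bay_foot (a point): Centre of the floor of the drawer's right (-y) bay (red floor), for the furniture feet; moves with the drawer. z up, x along the slide into the cabinet, y to the left. Bay 176 mm (x) by 78 mm (y) inside, its walls 45 mm high above the floor. The drawer front, 10 mm thick, rises 88 mm above the floor, its inner face 88 mm before this point; when fully out, the cabinet begins 92 mm beyond it.
- tab (a point): Centre of the black pull tab on the drawer front: an upright fin, 45 mm long (along the slide, x), 14 mm thick (y) and 34 mm tall (z). It stands out from the front on the robot's side, its top 97 mm above the table, free on both sides and above. Axes as for the bays; moves with the drawer.
- drawer (a joint): How far the drawer is out, in m: 0 fully shut, 0.18 fully out (stop). Starts shut or nearly so. It slides with about 1.5 N of friction and stays where it is left. The cabinet is fixed, green steel, 270 mm wide, 220 mm deep, 120 mm high, the things stood upright in the drawer pass under its top.
- cap (a point): Grip point of the orange lock cap on top of the cabinet, on its vertical axis, 162 mm above the table. The cap is a disc 68 mm across with an upright grip bar 62 mm long (this point's x) 18 mm thick (its y) and 34 mm tall; bar top 15 mm above this point. Turns with the cap, clockwise seen from above to lock.
- lock (a joint): Angle of the lock's thread, rad: starts at 0 to 0.6, grows as the cap is turned clockwise (seen from above) up to a firm stop at 2.0 rad, about 0.05 N m to turn. It turns back if the cap is turned anticlockwise.
- clutch (a joint): How far the cap has slipped past the lock's thread, rad: 0 at the start. The cap's torque limiter holds up to about 0.22 N m; once the thread is at its stop, turning the cap on clockwise makes it slip, and this grows; there is no spring-back.
- tape: Bystander, leave alone: roll of yellow tape, 90 mm across, 48 mm high, lying flat behind the bins, beside the cabinet. Origin under its middle.
- hammer: Bystander, leave alone: hammer lying at the back beyond the bins, handle along y. Origin on the table under its shaft.
- pot1: Bystander, leave alone: terracotta-coloured plant pot, 110 mm across and high, at the back. Origin under its middle.
- orangebox: Bystander, leave alone: orange box 150 x 100 x 35 mm to the left of the robot. Origin under its middle.
- bluebox: Bystander, leave alone: blue box 120 x 170 x 50 mm to the right. Origin under its middle.

How it is judged:
By the outcome, as a careful person would: the job done as asked, in the order asked, and still so for the second after the job is handed in, with the robot touching nothing.
Of jar1, jar2, block1, block2, foot1, foot2 only 4 to 6 are there at a start; the rules pass over those that are not, and their reading is None.
At some moment in a run one of block1, block2, foot1, foot2 may be knocked a few centimetres aside while the robot is not near it.
It also fails if it takes over 210 s, if anything falls off the work surface, if the arm or the gripper's body presses on something with over 40 N, if the wrist force passes 120 N, or if a joint passes its speed limit or range.

### The arm

A 7-joint arm with a two-finger parallel gripper is mounted at the origin on the work surface. World frame = base frame: x ahead of the robot, y to its left, z up, the work surface at z = 0. Lengths are in m, angles in rad, forces in N, time in s.
With the tool pointing down it reaches from about 0.4 to 0.925 m from the base axis. Payload 4.1 kg.
Tool frame: the origin (TCP) lies on the centre line of the jaws, within the pads' length; the fingertips stand manip.tcp_to_tips ahead of it and the grasp point (between the pads) lies 2 mm behind it (manip.tcp_to_tips is the distance from the TCP to the fingertips, in m); z points along the fingers, y is the line along which they close (so a half turn about z gives the same grasp; the last joint's range is limited). The gripper opens to 85 mm and grips with 20 to 120 N. Pads are 22 mm wide; open, the fingers measure 114 mm over their backs; the gripper's body (76 mm by 85 mm) begins 54 mm behind the grasp point. The pads swing forward as they close: fully open they stand 13 mm farther back than shut.
Start: joints at [1.186, 0.398, 0.045, 1.537, -0.019, 1.207, -0.051], TCP at [0.183, -0.624, 0.248] pointing down, gripper open.
Joint ranges: [-2.82, 2.82], [-0.49, 2.23], [-1.37, 1.46], [0, 2.46], [-1.36, 4.5], [0.23, 2], [-2.94, 2.94]. Speed limits (rad/s): [2.57, 2.57, 3.14, 3.14, 3.14, 3.14, 3.14].

### API

Orientations are given as a unit quaternion [w, x, y, z].
In Python, from workcell import manip gives the robot as it stands.
- The arm moves only by the tool drive_tool, never from a script. Its argument "commands" is a list of rows, each an object with "xyz": the shift along the tool's x, y, z in m, a list of three; "rot": the turn, a rotation vector about the tool's x, y, z in rad, a list of three. A call has 1 to 8 rows; each row shifts and turns the commanded pose from where the row before left it, along the tool's axes as they then stand; what a row does not reach is not made up. A row lasts 1/12 s, in which the tool goes at most 41.7 mm and 7.16 degrees, less where a joint would pass 70% of its speed; a pose out of reach is approached as far as the arm can. A call is refused whole if a number of a shift passes 0.0417 or a number of a turn 0.125, either way. A call with a gripper value outside its range is refused whole. "jaw" is the finger opening in m, from 0 to 0.0854, set as the call begins (left out, the last holds). The fingers move at their own pace and stop on an object; "squeeze" is the grip in N (left out, the last holds). Time passes only in rows, so rows that do not move let the fingers close. It gives the time, the measured TCP pose, the force, the opening and the grip force at its end, in the units of the state.
- manip.read_state(): the state, without advancing time (a new reading comes with each control period).
- manip.capture(name): name is "scene" or "top" or "wrist"; returns a dict with "color" (420x560x3 uint8, red, green, blue), "fx", "fy", "cx", "cy" (pixels), "k1" (the pictures are not rectified: a ray, as slopes to the right and down, at radius r is drawn at 1 + k1 r^2 times it, then the intrinsics apply), "position" and "rotation" of the camera in the world; the wrist camera has in their place "mount" (4x4, takes a point from camera to tool coordinates, whose origin is the TCP and whose axes are the flange's). Camera axes: x right, y up, looking along -z (the intrinsics and any distortion apply to the point x, -y, -z); pixel columns grow to the right and rows downward; lengths in m; the calibration is good to about 2 mm. A picture is of the moment at which its call begins: read the wrist's pose just before it. There is no depth.
- manip.hand_in(): hands the job in; it is judged then, once.
The state is a dict: "clock": time; "q": joint angles; "joint_velocities": joint speeds; "joint_efforts": joint torques, N m; "tcp_pos": TCP position; "eef_rot": TCP orientation; "wrist_force": force on the tool from outside, world axes, zero at the start; "torque": the same for the moment, N m; "grip_width": finger opening in m; "grip_force": force on a finger pad.
Only numpy, scipy, OpenCV 4.12 (cv2) and the standard library are available. Lean on these libraries where they do the work, as an engineer would, in place of code of your own. Each camera call takes 0.05 s, during which the arm holds its last target. There are 200 camera calls.

## Working session

There is one attempt and no reset: what is moved stays moved. The work goes in short steps, Python scripts to look and compute and a tool call to move; the robot and the scene stay as the last step left them, time stands still between calls to the robot, and variables do not carry over. Pictures are saved under pics/ and viewed, at most 16 in all, crops included, and the job is handed in when it is done.

Besides the shell and the picture viewer there is one more tool, called after ">>>" as a command line: name --argument value ..., lists and objects as JSON in quotes. drive_tool: Moves the arm, as the interface text tells. Its arguments: {"type":"object","properties":{"commands":{"type":"array","items":{"type":"object","properties":{"xyz":{"type":"array","items":{"type":"number"}},"rot":{"type":"array","items":{"type":"number"}}}}},"jaw":{"type":"number"},"squeeze":{"type":"number"}},"required":["commands"]}

```bash
ls; mkdir -p pics; cat > h.py <<'E'
import numpy as np, cv2
from workcell import manip
from scipy.spatial.transform import Rotation as R
def shot(n,f):
    s=manip.read_state(); c=manip.capture(n); cv2.imwrite('pics/'+f,c['color'][:,:,::-1])
    np.save('pics/'+f+'.npy',dict(c=c,s=s),allow_pickle=True); return c,s
def load(f):
    d=np.load('pics/'+f+'.npy',allow_pickle=True).item(); return d['c'],d['s']
def rot(q): return R.from_quat([q[1],q[2],q[3],q[0]]).as_matrix()
def asR(r):
    r=np.array(r,float); return r if r.shape==(3,3) else rot(r)
def campose(c,s):
    if 'mount' in c:
        m=np.array(c['mount']); T=rot(s['eef_rot']); return np.array(s['tcp_pos'])+T@m[:3,3], T@m[:3,:3]
    return np.array(c['position']),asR(c['rotation'])
def pix2w(c,s,u,v,z):
    p,A=campose(c,s); K=np.array([[c['fx'],0,c['cx']],[0,c['fy'],c['cy']],[0,0,1.]])
    a=cv2.undistortPoints(np.array([[[u,v]]],float),K,np.array([c['k1'],0,0,0,0.]))[0,0]
    d=A@np.array([a[0],-a[1],-1]); return p+d*(z-p[2])/d[2]
def w2pix(c,s,P):
    p,A=campose(c,s); x=A.T@(np.array(P,float)-p); a=np.array([x[0],-x[1]])/-x[2]; a=a*(1+c['k1']*(a@a))
    return a[0]*c['fx']+c['cx'],a[1]*c['fy']+c['cy']
E
python3 - <<'E'
from h import *
for n in('scene','top'):
    c,s=shot(n,n+'0.png'); print(n,c['position'],c['rotation'],c['fx'],c['k1'])
print(manip.read_state()); print(manip.tcp_to_tips)
c=manip.capture('wrist');print(c['mount'])
E
```

```text
pics
scene [1.48958476 0.44550078 1.14430821] [0.48171743 0.20844419 0.32188038 0.78796723] 507.7436018673329 -0.12808867721024209
top [ 0.29667269 -0.0170603   1.451209  ] [ 0.72456917  0.0767116  -0.07524583 -0.68077376] 381.4263149344564 0.006653876013297417
{'clock': 0.1, 'q': array([ 1.18600642,  0.39912782,  0.04506129,  1.53776018, -0.01871159,
        1.20686058, -0.0507246 ]), 'joint_velocities': array([-0.00067943, -0.00172313,  0.0005417 , -0.00258514, -0.00025235,
       -0.00126311,  0.00018134]), 'joint_efforts': array([ 4.01450641e-03, -4.76258790e+01,  1.37033790e+00, -2.54948562e+01,
        1.20032931e-02,  5.09979305e-03, -1.81599410e-05]), 'tcp_pos': array([ 0.18311076, -0.62312261,  0.24735873]), 'eef_rot': array([-8.47569405e-04,  9.89803220e-01,  1.42438881e-01, -1.82580800e-04]), 'wrist_force': array([ 0.2785298 ,  0.27729832, -0.15242576]), 'torque': array([-0.01597999,  0.02221068,  0.03264801]), 'grip_force': 0.0, 'grip_width': 0.08548746900161752}
0.017
[[ 7.37610959e-04  9.44715103e-01  3.27891490e-01  8.46861326e-02]
 [ 9.99999719e-01 -7.41365177e-04 -1.13549368e-04 -4.23187479e-04]
 [ 1.35815530e-04  3.27891482e-01 -9.44715384e-01 -1.25806892e-01]
 [ 0.00000000e+00  0.00000000e+00  0.00000000e+00  1.00000000e+00]]
```

View pics/top0.png

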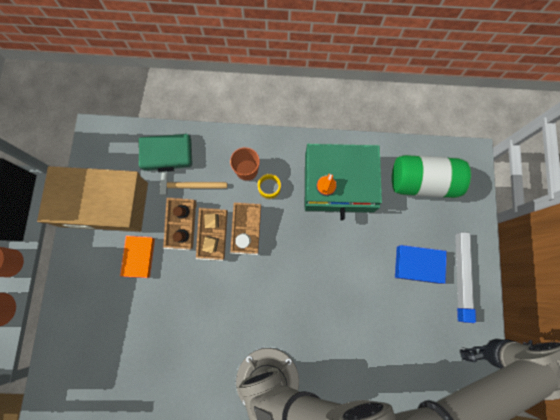

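View pics/scene0.png

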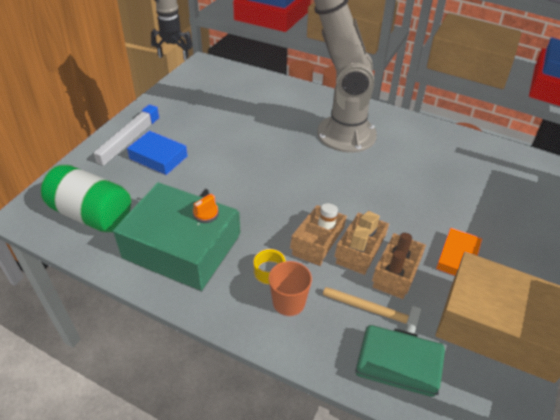

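The top view shows jar bin (245,228) with one jar in the near compartment (242,241). The block bin (211,233) holds two blocks, the foot bin (180,223) two feet. The tab is at (343,213) and the cap at (326,184).

```bash
python3 - <<'E'
from h import *
c,s=load('top0.png')
for n,u,v,z in [('tab',343,213,.09),('cap',326,184,.17),('cabTL',307,145,.12),('cabTR',380,147,.12),('cabBR',381,203,.12),('cabBL',305,203,.12),('jar',242,241,.1),('blkN',210,245,.1),('blkF',210,221,.1),('footN',180,236,.1),('footF',180,211,.1),('binj1',235,205,.06),('binj2',261,205,.06),('binj3',258,254,.04),('binj4',232,254,.04),('binf1',167,199,.06),('binf4',165,249,.04),('base',268,375,0)]:
    print(n,pix2w(c,s,u,v,z).round(3))
im=cv2.imread('pics/top0.png')
cv2.imwrite('pics/c1.png',cv2.resize(im[120:270,150:400],None,fx=3.2,fy=3.2,interpolation=cv2.INTER_CUBIC))
E
```

```text
tab [ 0.602 -0.237  0.09 ]
cap [ 0.684 -0.162  0.17 ]
cabTL [ 0.845 -0.092  0.12 ]
cabTR [ 0.855 -0.363  0.12 ]
cabBR [ 0.641 -0.368  0.12 ]
cabBL [ 0.624 -0.095  0.12 ]
jar [0.475 0.121 0.1  ]
blkN [0.454 0.234 0.1  ]
blkF [0.54  0.242 0.1  ]
footN [0.479 0.344 0.1  ]
footF [0.57  0.354 0.1  ]
binj1 [0.614 0.163 0.06 ]
binj2 [0.62  0.066 0.06 ]
binj3 [0.439 0.065 0.04 ]
binj4 [0.433 0.16  0.04 ]
binf1 [0.621 0.419 0.06 ]
binf4 [0.436 0.409 0.04 ]
base [ 0.016 -0.     0.   ]
```

View pics/c1.png

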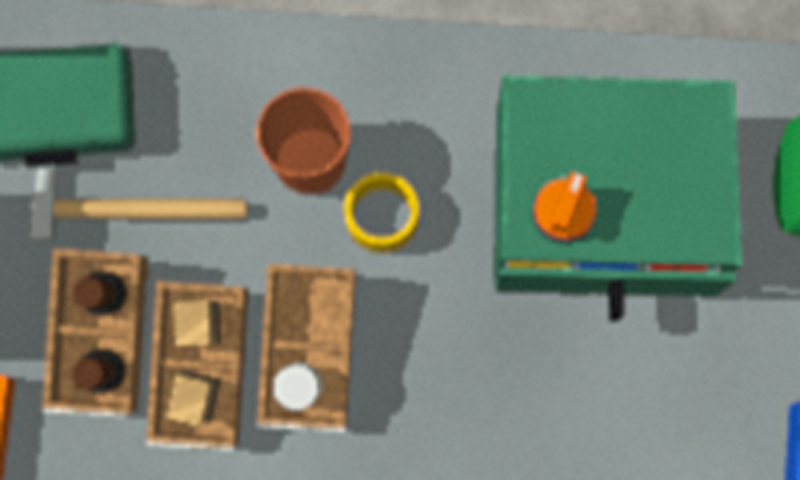

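```bash
cat >> h.py <<'E'
def plan(x,y,z,yaw=0,tilt=0):
    """rotation first (tool rotvec), then translation in the target tool frame"""
    s=manip.read_state(); A=rot(s['eef_rot']); B=(R.from_euler('z',yaw)*R.from_euler('y',tilt)).as_matrix()@np.diag([1.,-1,-1])
    rv=R.from_matrix(A.T@B).as_rotvec(); t=B.T@(np.array([x,y,z])-s['tcp_pos'])
    print('rot',rv.round(3),'n%.1f'%(abs(rv).max()/.12),'| xyz',t.round(4),'n%.1f'%(np.linalg.norm(t)/.036))
def st():
    s=manip.read_state(); A=rot(s['eef_rot'])
    print('t',round(s['clock'],2),'tcp',s['tcp_pos'].round(4),'yaw',round(float(np.arctan2(A[1,0],A[0,0])),3),'q',s['q'].round(2),'F',s['wrist_force'].round(1),'M',s['torque'].round(2),'w',round(s['grip_width'],4),'gf',round(s['grip_force'],1))
E
python3 -c "
from h import *
plan(.52,-.237,.26)"
```

```text
rot [-0.001  0.     0.286] n2.4 | xyz [ 0.3369 -0.3862 -0.0125] n14.2
```

>>> drive_tool --commands '[{"xyz":[0,0,0],"rot":[0,0,0.095]},{"xyz":[0,0,0],"rot":[0,0,0.095]},{"xyz":[0,0,0],"rot":[0,0,0.096]},{"xyz":[0.022,-0.026,0],"rot":[0,0,0]},{"xyz":[0.022,-0.026,0],"rot":[0,0,0]},{"xyz":[0.022,-0.026,0],"rot":[0,0,0]},{"xyz":[0.022,-0.026,0],"rot":[0,0,0]},{"xyz":[0.022,-0.026,0],"rot":[0,0,0]}]'

```text
clock: 0.82
tcp_pos: [0.294, -0.4921, 0.248]
eef_rot: [-0.0, 1.0, -0.0, -0.0]
wrist_force: [0.2, -0.4, 0.1]
grip_width: 0.0855
grip_force: 0.0
```

>>> drive_tool --commands '[{"xyz":[0.022,-0.026,0]},{"xyz":[0.022,-0.026,0]},{"xyz":[0.022,-0.026,0]},{"xyz":[0.022,-0.026,0]},{"xyz":[0.022,-0.026,0]},{"xyz":[0.022,-0.026,0]},{"xyz":[0.022,-0.026,-0.012]},{"xyz":[0.022,-0.026,0]}]'

```text
$.commands[0]: bad value
```

```bash
python3 -c "
from h import *
c,s=shot('wrist','w1.png'); st()
for P in [(.602,-.237,.097),(.63,-.237,.12),(.684,-.162,.177)]: print(w2pix(c,s,P))"
```

```text
t 0.87 tcp [ 0.3011 -0.4854  0.248 ] yaw 0.01 q [ 0.93  0.26  0.02  1.73 -0.01  1.16 -0.61] F [ 3.8  5.2 -0.7] M [ 0.35 -0.32 -0.03] w 0.0856 gf 0.0
(np.float64(-11.440053200114903), np.float64(-140.31834093414247))
(np.float64(43.05617827058606), np.float64(-93.17508519068852))
(np.float64(2495.286932432236), np.float64(2579.596321294089))
```

View pics/w1.png

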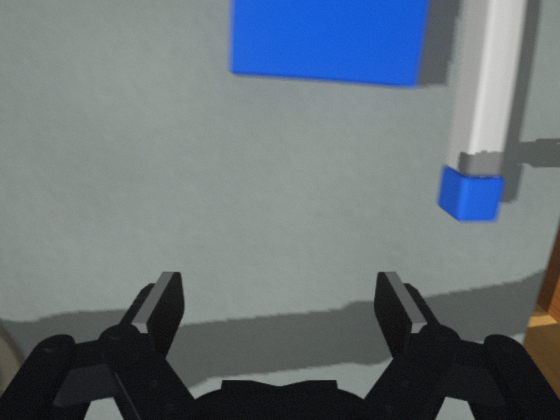

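One row needed both fields; the picture only shows the blue box (230–430, 0–80), nothing of use. Continuing.

>>> drive_tool --commands '[{"xyz":[0.022,-0.026,0],"rot":[0,0,0]},{"xyz":[0.022,-0.026,0],"rot":[0,0,0]},{"xyz":[0.022,-0.026,0],"rot":[0,0,0]},{"xyz":[0.022,-0.026,0],"rot":[0,0,0]},{"xyz":[0.022,-0.026,0],"rot":[0,0,0]},{"xyz":[0.022,-0.026,0],"rot":[0,0,0]},{"xyz":[0.022,-0.026,-0.012],"rot":[0,0,0]},{"xyz":[0.022,-0.026,0],"rot":[0,0,0]}]'

```text
clock: 1.53
tcp_pos: [0.4707, -0.2848, 0.2618]
eef_rot: [0.001, 1.0, -0.0, 0.001]
wrist_force: [0.8, -0.8, 0.3]
grip_width: 0.0854
grip_force: 0.0
```

>>> drive_tool --commands '[{"xyz":[0.02,-0.02,0],"rot":[0,0,0]},{"xyz":[0.02,-0.02,0],"rot":[0,0,0]},{"xyz":[0.0,0,0],"rot":[0,0,0]},{"xyz":[0.0,0,0],"rot":[0,0,0]}]'

```text
clock: 1.87
tcp_pos: [0.5104, -0.2438, 0.26]
eef_rot: [-0.0, 1.0, 0.002, -0.0]
wrist_force: [0.3, -1.1, -0.8]
grip_width: 0.0853
grip_force: 0.0
```

```bash
python3 -c "
from h import *
c,s=shot('wrist','w2.png'); st()
for P in [(.602,-.237,.097),(.63,-.237,.12),(.684,-.162,.177)]: print(w2pix(c,s,P))"
```

```text
t 1.92 tcp [ 0.5092 -0.2456  0.2599] yaw 0.001 q [ 0.52  0.24 -0.17  1.72  0.04  1.18 -1.24] F [-0.7 -0.5  0.4] M [-0.04 -0.03 -0.02] w 0.0856 gf 0.0
(np.float64(271.44063700515943), np.float64(77.0607762982329))
(np.float64(270.73414123329877), np.float64(35.60580477656603))
(np.float64(129.25877448492224), np.float64(-80.06828830489692))
```

View pics/w2.png

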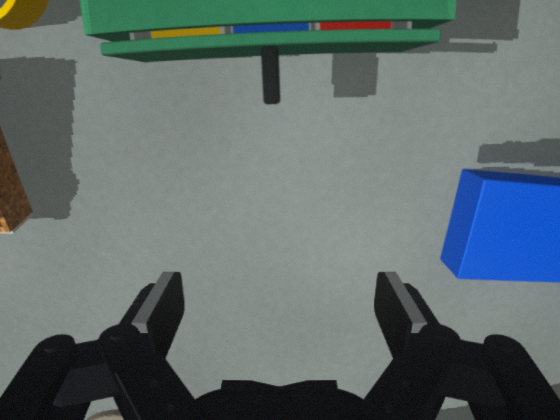

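The tab's top runs from (271,47) to (272,103); the cabinet's front top edge runs from (84,35) to (456,18), drawer a little out.

```bash
python3 -c "
from h import *
c,s=load('w2.png')
f=lambda u,v,z:print(u,v,pix2w(c,s,u,v,z).round(4))
f(271,47,.097);f(272,98,.097);f(84,35,.12);f(456,18,.12);f(102,45,.105);f(440,33,.105);f(226,30,.105);f(315,25,.105)
plan(.595,-.237,.13,.045)
"
```

```text
271 47 [ 0.6246 -0.2367  0.097 ]
272 98 [ 0.5857 -0.2374  0.097 ]
84 35 [ 0.6334 -0.0995  0.12  ]
456 18 [ 0.6457 -0.3708  0.12  ]
102 45 [ 0.6276 -0.1053  0.105 ]
440 33 [ 0.637  -0.3665  0.105 ]
226 30 [ 0.6361 -0.2029  0.105 ]
315 25 [ 0.6398 -0.2699  0.105 ]
rot [ 0.     0.001 -0.044] n0.4 | xyz [ 0.0861 -0.0048  0.1299] n4.3
```

>>> drive_tool --commands '[{"xyz":[0.022,-0.002,0.03],"rot":[0,0,-0.044]},{"xyz":[0.022,-0.002,0.03],"rot":[0,0,0]},{"xyz":[0.022,0,0.03],"rot":[0,0,0]},{"xyz":[0.022,0,0.03],"rot":[0,0,0]},{"xyz":[0.005,0,0.03],"rot":[0,0,0]},{"xyz":[0,0,0.025],"rot":[0,0,0]},{"xyz":[0,0,0],"rot":[0,0,0]}]'

```text
clock: 2.5
tcp_pos: [0.5971, -0.239, 0.079]
eef_rot: [-0.002, 1.0, 0.021, -0.006]
wrist_force: [-0.5, 0.7, -1.3]
grip_width: 0.0849
grip_force: 0.0
```

```bash
python3 -c "
from h import *
st();plan(.603,-.2372,.085,.045)"
```

```text
t 2.5 tcp [ 0.5971 -0.239   0.079 ] yaw 0.042 q [ 0.44  0.56 -0.17  1.69  0.12  0.91 -1.31] F [-0.5  0.7 -1.3] M [ 0.01  0.08 -0.02] w 0.0849 gf 0.0
rot [-0.003  0.012 -0.003] n0.1 | xyz [ 0.0059 -0.0016 -0.006 ] n0.2
```

>>> drive_tool --commands '[{"xyz":[0.004,-0.001,-0.004],"rot":[0,0,0]},{"xyz":[0,0,0],"rot":[0,0,0]},{"xyz":[0,0,0],"rot":[0,0,0]},{"xyz":[0,0,0],"rot":[0,0,0]},{"xyz":[0,0,0],"rot":[0,0,0]},{"xyz":[0,0,0],"rot":[0,0,0]},{"xyz":[0,0,0],"rot":[0,0,0]},{"xyz":[0,0,0],"rot":[0,0,0]}]' --jaw 0 --squeeze 50

```text
clock: 3.17
tcp_pos: [0.6069, -0.236, 0.0909]
eef_rot: [-0.001, 1.0, 0.022, 0.001]
wrist_force: [-1.4, 3.0, 6.6]
grip_width: 0.0127
grip_force: 52.9
```

>>> drive_tool --commands '[{"xyz":[0,0,0],"rot":[0,0,0]},{"xyz":[0,0,0],"rot":[0,0,0]},{"xyz":[0,0,0],"rot":[0,0,0]},{"xyz":[-0.01,0,0],"rot":[0,0,0]},{"xyz":[-0.01,0,0],"rot":[0,0,0]}]'

```text
clock: 3.58
tcp_pos: [0.5879, -0.2367, 0.0909]
eef_rot: [-0.001, 1.0, 0.022, 0.002]
wrist_force: [0.9, 4.0, 6.7]
grip_width: 0.0129
grip_force: 53.0
```

```bash
python3 -c "
from h import *
st()"
```

```text
t 3.58 tcp [ 0.5879 -0.2367  0.0909] yaw 0.045 q [ 0.45  0.52 -0.18  1.72  0.11  0.9  -1.3 ] F [0.9 4.  6.7] M [ 0.91 -0.2  -0.14] w 0.0129 gf 53.0
```

>>> drive_tool --commands '[{"xyz":[-0.02,0,0],"rot":[0,0,0]},{"xyz":[-0.02,0,0],"rot":[0,0,0]},{"xyz":[-0.02,0,0],"rot":[0,0,0]},{"xyz":[-0.02,0,0],"rot":[0,0,0]},{"xyz":[-0.02,0,0],"rot":[0,0,0]},{"xyz":[-0.02,0,0],"rot":[0,0,0]},{"xyz":[-0.01,0,0],"rot":[0,0,0]},{"xyz":[-0.01,0,0],"rot":[0,0,0]}]'

```text
clock: 4.25
tcp_pos: [0.4465, -0.2425, 0.0908]
eef_rot: [-0.001, 1.0, 0.022, 0.001]
wrist_force: [2.5, 6.2, 8.9]
grip_width: 0.0129
grip_force: 53.2
```

>>> drive_tool --commands '[{"xyz":[-0.005,0,0],"rot":[0,0,0]},{"xyz":[-0.005,0,0],"rot":[0,0,0]},{"xyz":[0,0,0],"rot":[0,0,0]},{"xyz":[0,0,0],"rot":[0,0,0]}]'

```text
clock: 4.58
tcp_pos: [0.436, -0.2429, 0.0908]
eef_rot: [-0.001, 1.0, 0.022, 0.0]
wrist_force: [-2.6, 6.3, 13.0]
grip_width: 0.0127
grip_force: 53.8
```

>>> drive_tool --commands '[{"xyz":[-0.004,0,0],"rot":[0,0,0]},{"xyz":[-0.003,0,0],"rot":[0,0,0]},{"xyz":[0,0,0],"rot":[0,0,0]},{"xyz":[0,0,0],"rot":[0,0,0]}]'

```text
clock: 4.92
tcp_pos: [0.43, -0.2432, 0.0908]
eef_rot: [-0.001, 1.0, 0.022, 0.001]
wrist_force: [0.2, 7.2, 11.4]
grip_width: 0.0131
grip_force: 53.6
```

```bash
python3 -c "
from h import *
st()"
```

```text
t 4.92 tcp [ 0.43   -0.2432  0.0908] yaw 0.044 q [ 0.58  0.31 -0.18  2.06  0.07  0.78 -1.17] F [ 0.2  7.2 11.4] M [ 1.45 -0.   -0.18] w 0.0131 gf 53.6
```

Nearly out; a little more to find the stop, then release, rise and go towards the jar.

>>> drive_tool --commands '[{"xyz":[-0.003,0,0],"rot":[0,0,0]},{"xyz":[-0.002,0,0],"rot":[0,0,0]},{"xyz":[0,0,0],"rot":[0,0,0]},{"xyz":[0,0,0],"rot":[0,0,0]}]'

```text
clock: 5.25
tcp_pos: [0.4299, -0.2432, 0.0909]
eef_rot: [-0.0, 1.0, 0.023, 0.006]
wrist_force: [12.7, 6.6, -1.3]
grip_width: 0.0128
grip_force: 51.9
```

>>> drive_tool --commands '[{"xyz":[0,0,0],"rot":[0,0,0]},{"xyz":[0,0,0],"rot":[0,0,0]},{"xyz":[0,0,0],"rot":[0,0,0]},{"xyz":[0,0,0],"rot":[0,0,0]},{"xyz":[0,0,-0.03],"rot":[0,0,0]},{"xyz":[0,0,-0.035],"rot":[0,0,0]},{"xyz":[0,0,-0.035],"rot":[0,0,0]},{"xyz":[0,0,-0.035],"rot":[0,0,0]}]' --jaw 0.07

```text
clock: 5.92
tcp_pos: [0.4231, -0.2456, 0.2254]
eef_rot: [-0.0, 1.0, 0.021, -0.001]
wrist_force: [0.6, -0.3, 0.3]
grip_width: 0.0696
grip_force: 0.0
```

>>> drive_tool --commands '[{"xyz":[0,0,-0.035],"rot":[0,0,0]},{"xyz":[0,0,0],"rot":[0,0,0]},{"xyz":[0,0,0],"rot":[0,0,0]}]'

```text
clock: 6.17
tcp_pos: [0.4249, -0.2464, 0.2614]
eef_rot: [0.001, 1.0, 0.021, 0.002]
wrist_force: [-0.4, 0.5, 0.0]
grip_width: 0.07
grip_force: 0.0
```

```bash
python3 -c "
from h import *
c,s=shot('wrist','w3.png');st()
shot('top','top1.png')
plan(.43,.16,.30)"
```

```text
t 6.22 tcp [ 0.4237 -0.2458  0.2594] yaw 0.043 q [ 0.61  0.11 -0.18  1.89  0.02  1.15 -1.11] F [ 0.5  0.  -0.2] M [ 0.02  0.02 -0.  ] w 0.0699 gf 0.0
rot [-0.001  0.002  0.043] n0.4 | xyz [ 0.0068 -0.4054 -0.0417] n11.3
```

View pics/w3.png

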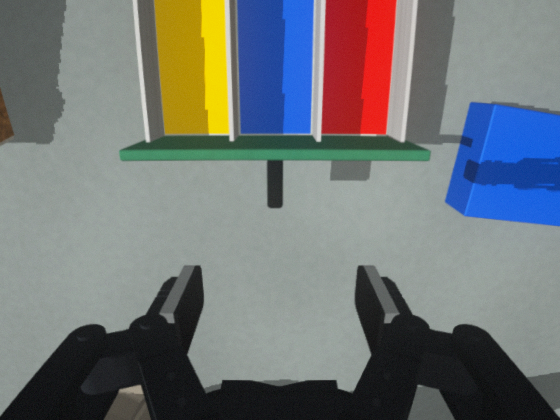

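The open drawer: dividers meet the front at (232,140) and (318,140), outer walls at (148,141) and (403,141), tab end (275,205).

```bash
python3 -c "
from h import *
c,s=load('w3.png')
for z in (.055,.065,.075): print(z,[pix2w(c,s,u,140,z)[:2].round(4) for u in (148,233,318,403)])
print('front top',[(z,pix2w(c,s,120,152,z).round(4),pix2w(c,s,430,152,z).round(4)) for z in (.1,.11)])
print('tab',pix2w(c,s,275,203,.097))
print('floor',[(z,(pix2w(c,s,237,130,z)-pix2w(c,s,313,130,z)).round(4)) for z in (.01,.02,.03)])
c,s=load('top1.png')
for n,P in dict(jb=(.55,-.15,.02),).items(): print(w2pix(c,s,P))
"
```

```text
0.055 [array([ 0.4556, -0.1172]), array([ 0.4585, -0.2008]), array([ 0.4621, -0.283 ]), array([ 0.4663, -0.3665])]
0.065 [array([ 0.4572, -0.121 ]), array([ 0.4601, -0.202 ]), array([ 0.4635, -0.2818]), array([ 0.4676, -0.3627])]
0.075 [array([ 0.4588, -0.1247]), array([ 0.4616, -0.2032]), array([ 0.4649, -0.2805]), array([ 0.4689, -0.359 ])]
front top [(0.1, array([ 0.4518, -0.1087,  0.1   ]), array([ 0.4632, -0.375 ,  0.1   ])), (0.11, array([ 0.4538, -0.1133,  0.11  ]), array([ 0.4648, -0.3704,  0.11  ]))]
tab [ 0.41016465 -0.2437267   0.097     ]
floor [(0.01, array([-0.0035,  0.0828,  0.    ])), (0.02, array([-0.0035,  0.0806,  0.    ])), (0.03, array([-0.0034,  0.0784,  0.    ]))]
(np.float64(316.68509993856173), np.float64(228.82564396227366))
```

>>> drive_tool --commands '[{"xyz":[0.0,-0.034,-0.005],"rot":[0,0,0.043]},{"xyz":[0.0,-0.036,-0.005],"rot":[0,0,0]},{"xyz":[0.0,-0.036,-0.005],"rot":[0,0,0]},{"xyz":[0.0,-0.036,-0.005],"rot":[0,0,0]},{"xyz":[0.0,-0.036,-0.005],"rot":[0,0,0]},{"xyz":[0.0,-0.036,-0.005],"rot":[0,0,0]},{"xyz":[0.0,-0.036,-0.005],"rot":[0,0,0]},{"xyz":[0.0,-0.036,-0.005],"rot":[0,0,0]}]'

```text
clock: 6.93
tcp_pos: [0.4211, 0.0418, 0.2976]
eef_rot: [0.0, 1.0, 0.0, -0.002]
wrist_force: [0.1, -1.8, 0.2]
grip_width: 0.0698
grip_force: 0.0
```

>>> drive_tool --commands '[{"xyz":[0.0,-0.036,0],"rot":[0,0,0]},{"xyz":[0.0,-0.036,0],"rot":[0,0,0]},{"xyz":[0.0,-0.036,0],"rot":[0,0,0]},{"xyz":[0.0,-0.036,0],"rot":[0,0,0]},{"xyz":[0.0,0,0],"rot":[0,0,0]},{"xyz":[0.0,0,0],"rot":[0,0,0]}]'

```text
clock: 7.43
tcp_pos: [0.4211, 0.186, 0.2975]
eef_rot: [0.0, 1.0, 0.003, -0.002]
wrist_force: [0.0, -0.7, -0.9]
grip_width: 0.0702
grip_force: 0.0
```

```bash
python3 -c "
from h import *
c,s=shot('wrist','w4.png');st()"
```

```text
t 7.48 tcp [0.4216 0.1841 0.2975] yaw 0.002 q [ 0.14  0.04 -0.66  1.88  0.03  1.23 -2.1 ] F [ 0.3  0.2 -0.1] M [-0.03 -0.07  0.05] w 0.0703 gf 0.0
```

View pics/w4.png

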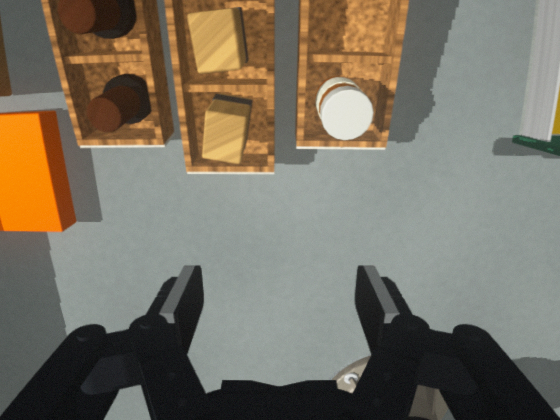

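Feet at (75,20)/(110,110), blocks tops at (215,40)/(225,138), jar lid centred (346,109). Bin front corners: jar (297,148)/(386,150), block (187,173)/(275,172), foot (80,147)/(172,146).

```bash
python3 -c "
from h import *
c,s=load('w4.png')
for n,a,b in (('jar',(297,148),(386,150)),('blk',(187,173),(275,172)),('foot',(80,147),(172,146))):
  for z in (.045,.055,.065):
    A=pix2w(c,s,*a,z);B=pix2w(c,s,*b,z);print(n,z,((A+B)/2).round(4)[:2],np.linalg.norm(A-B).round(4),'yaw',np.arctan2(*-(A-B)[:2]*[1,-1]).round(3))
for z in (.09,.095,.1,.105,.11):
  w=np.linalg.norm(pix2w(c,s,319,109,z)-pix2w(c,s,374,109,z)); print(z,w.round(4),pix2w(c,s,346.5,109,z).round(4))
t,ts=load('top0.png');print(pix2w(t,ts,150+296/3.2,120+386/3.2,.1))
"
```

```text
jar 0.045 [0.4388 0.1163] 0.0999 yaw -0.011
jar 0.055 [0.4405 0.1181] 0.0972 yaw -0.011
jar 0.065 [0.4423 0.12  ] 0.0946 yaw -0.011
blk 0.045 [0.411  0.2407] 0.1005 yaw 0.016
blk 0.055 [0.4135 0.2393] 0.0978 yaw 0.016
blk 0.065 [0.416  0.2379] 0.0951 yaw 0.016
foot 0.045 [0.441  0.3593] 0.1076 yaw 0.003
foot 0.055 [0.4427 0.3547] 0.1048 yaw 0.003
foot 0.065 [0.4444 0.3502] 0.1019 yaw 0.003
0.09 0.0525 [0.485  0.1225 0.09  ]
0.095 0.0517 [0.4853 0.1235 0.095 ]
0.1 0.0509 [0.4856 0.1245 0.1   ]
0.105 0.0501 [0.486  0.1254 0.105 ]
0.11 0.0493 [0.4863 0.1264 0.11  ]
[0.47669919 0.11970771 0.1       ]
```

```bash
python3 -c "
from h import *
plan(.470,.122,.155,0,-.2);plan(.486,.122,.077,0,-.2)"
```

```text
rot [0.001 0.203 0.002] n1.7 | xyz [0.0191 0.0621 0.1493] n4.5
rot [0.001 0.203 0.002] n1.7 | xyz [0.0193 0.0621 0.2289] n6.6
```

>>> drive_tool --commands '[{"xyz":[0,0,0],"rot":[0,0.1,0]},{"xyz":[0,0,0],"rot":[0,0.1,0]},{"xyz":[0.005,0.015,0.036],"rot":[0,0,0]},{"xyz":[0.005,0.015,0.036],"rot":[0,0,0]},{"xyz":[0.005,0.016,0.036],"rot":[0,0,0]},{"xyz":[0.004,0.016,0.036],"rot":[0,0,0]},{"xyz":[0,0,0],"rot":[0,0,0]},{"xyz":[0,0,0],"rot":[0,0,0]}]'

```text
clock: 8.15
tcp_pos: [0.4681, 0.1192, 0.1591]
eef_rot: [0.001, 0.995, -0.002, 0.097]
wrist_force: [-0.6, 0.4, 0.4]
grip_width: 0.0697
grip_force: 0.0
```

```bash
python3 -c "
from h import *
c,s=shot('wrist','w5.png');st()
plan(.486,.122,.077,0,-.2)
im=c['color'].astype(int); m=(im.min(2)>170)&(im.max(2)-im.min(2)<25)
n,l,S,C=cv2.connectedComponentsWithStats(m.astype(np.uint8))
for i in range(1,n):
  if S[i,4]>300: print(S[i],C[i].round(1),pix2w(c,s,*C[i],.091).round(4))
"
```

```text
t 8.2 tcp [0.4694 0.1212 0.1612] yaw -0.002 q [ 0.18  0.13 -0.61  2.14  0.23  0.73 -2.15] F [1.1 0.8 1. ] M [0.04 0.19 0.01] w 0.0697 gf 0.0
rot [ 0.001  0.002 -0.002] n0.0 | xyz [-0.0005 -0.0008  0.0858] n2.4
[ 536   26   24  182 3561] [549.3 123. ] [ 0.5488 -0.0523  0.091 ]
[  192   192   156   179 13731] [265.1 284.9] [0.4454 0.1283 0.091 ]
[ 68 302  83  13 328] [114. 305.] [0.4307 0.2282 0.091 ]
```

```bash
python3 -c "
from h import *
c,s=load('w5.png')
im=c['color'].astype(int); m=(im.min(2)>170)&(im.max(2)-im.min(2)<25)
for r in range(190,372,12):
  x=np.where(m[r,150:400])[0]+150
  print(r,np.split(x,np.where(np.diff(x)>3)[0]+1)and [(int(g[0]),int(g[-1])) for g in np.split(x,np.where(np.diff(x)>3)[0]+1) if len(g)>2])
print(w2pix(c,s,(.483,.122,.091)))
"
```

```text
190 [(247, 249)]
202 [(245, 296)]
214 [(239, 308)]
226 [(235, 312)]
238 [(236, 312)]
250 [(241, 307)]
262 [(256, 292), (347, 349)]
274 [(254, 342)]
286 [(204, 322), (328, 332)]
298 [(205, 306), (310, 313), (325, 336)]
310 [(204, 313)]
322 [(201, 294), (299, 315)]
334 [(195, 320)]
346 [(192, 215), (219, 295), (304, 306)]
358 [(217, 222), (226, 255), (274, 278), (283, 291)]
370 [(237, 245), (266, 269), (275, 279)]
(np.float64(274.7027430786384), np.float64(227.17632591283086))
```

```bash
python3 -c "
from h import *
c,s=load('w5.png')
for z in (.085,.091,.097,.103): print(z,pix2w(c,s,273.5,231.5,z).round(4),np.linalg.norm(pix2w(c,s,235,231,z)-pix2w(c,s,312.5,231,z)).round(4))
"
```

```text
0.085 [0.4789 0.1229 0.085 ] 0.0495
0.091 [0.4803 0.1228 0.091 ] 0.0481
0.097 [0.4816 0.1227 0.097 ] 0.0467
0.103 [0.483  0.1226 0.103 ] 0.0453
```

>>> drive_tool --commands '[{"xyz":[-0.003,-0.002,0.025],"rot":[0,0,0]},{"xyz":[0,0,0.025],"rot":[0,0,0]},{"xyz":[0,0,0.02],"rot":[0,0,0]},{"xyz":[0,0,0.015],"rot":[0,0,0]},{"xyz":[0,0,0],"rot":[0,0,0]},{"xyz":[0,0,0],"rot":[0,0,0]}]'

```text
clock: 8.7
tcp_pos: [0.4843, 0.1253, 0.0792]
eef_rot: [-0.0, 0.995, 0.001, 0.101]
wrist_force: [0.1, 0.6, 1.0]
grip_width: 0.0698
grip_force: 0.0
```

>>> drive_tool --commands '[{"xyz":[0,0,0],"rot":[0,0,0]},{"xyz":[0,0,0],"rot":[0,0,0]},{"xyz":[0,0,0],"rot":[0,0,0]},{"xyz":[0,0,0],"rot":[0,0,0]},{"xyz":[0,0,0],"rot":[0,0,0]},{"xyz":[0,0,0],"rot":[0,0,0]}]' --jaw 0.03 --squeeze 40

```text
clock: 9.2
tcp_pos: [0.4849, 0.1248, 0.0801]
eef_rot: [0.0, 0.995, 0.0, 0.102]
wrist_force: [-1.7, -1.3, 6.7]
grip_width: 0.0485
grip_force: 40.1
```

```bash
python3 -c "
from h import *
st()"
```

```text
t 9.2 tcp [0.4849 0.1248 0.0801] yaw 0.0 q [ 0.1   0.29 -0.55  2.18  0.45  0.56 -2.35] F [-1.7 -1.3  6.7] M [-0.16  0.4  -0.01] w 0.0485 gf 40.1
```

>>> drive_tool --commands '[{"xyz":[0,0,-0.02],"rot":[0,0,0]},{"xyz":[0,0,-0.03],"rot":[0,0,0]},{"xyz":[0,0,-0.035],"rot":[0,0,0]},{"xyz":[0,0,-0.035],"rot":[0,0,0]},{"xyz":[0,0,0],"rot":[0,-0.1,0]},{"xyz":[0,0,0],"rot":[0,-0.103,0]},{"xyz":[0,0,0],"rot":[0,0,-0.045]}]'

```text
clock: 9.78
tcp_pos: [0.4636, 0.1245, 0.1983]
eef_rot: [-0.001, 1.0, 0.022, 0.0]
wrist_force: [1.1, 0.5, -1.8]
grip_width: 0.0488
grip_force: 42.6
```

```bash
python3 -c "
from h import *
st();plan(.545,-.155,.2,.045)"
```

```text
t 9.78 tcp [0.4636 0.1245 0.1983] yaw 0.044 q [ 0.23  0.18 -0.64  1.98  0.12  1.02 -2.  ] F [ 1.1  0.5 -1.8] M [ 0.08 -0.17  0.01] w 0.0488 gf 42.6
rot [-0.002 -0.001 -0.001] n0.0 | xyz [ 0.0688  0.2829 -0.0017] n8.1
```

>>> drive_tool --commands '[{"xyz":[0.008,0.034,0],"rot":[0,0,0]},{"xyz":[0.008,0.034,0],"rot":[0,0,0]},{"xyz":[0.008,0.035,0],"rot":[0,0,0]},{"xyz":[0.009,0.036,0],"rot":[0,0,0]},{"xyz":[0.009,0.036,0],"rot":[0,0,0]},{"xyz":[0.009,0.036,0],"rot":[0,0,0]},{"xyz":[0.009,0.036,0],"rot":[0,0,0]},{"xyz":[0.009,0.036,0],"rot":[0,0,0]}]'

```text
clock: 10.45
tcp_pos: [0.5419, -0.1566, 0.1964]
eef_rot: [0.0, 1.0, 0.023, -0.001]
wrist_force: [1.2, -0.4, -2.4]
grip_width: 0.0488
grip_force: 42.6
```

>>> drive_tool --commands '[{"xyz":[0,0,0],"rot":[0,0,0]},{"xyz":[0,0,0],"rot":[0,0,0]}]'

```text
clock: 10.62
tcp_pos: [0.5416, -0.158, 0.1958]
eef_rot: [0.0, 1.0, 0.02, -0.001]
wrist_force: [-0.5, 0.7, -1.9]
grip_width: 0.0485
grip_force: 42.7
```

```bash
python3 -c "
from h import *
st();plan(.545,-.155,.08,.045)"
```

```text
t 10.62 tcp [ 0.5416 -0.158   0.1958] yaw 0.04 q [ 0.57  0.32 -0.45  1.8   0.16  1.06 -1.46] F [-0.5  0.7 -1.9] M [ 0.11 -0.01 -0.01] w 0.0485 gf 42.7
rot [ 0.     0.002 -0.005] n0.0 | xyz [ 0.0035 -0.0028  0.1158] n3.2
```

>>> drive_tool --commands '[{"xyz":[0.003,-0.003,0.03],"rot":[0,0,0]},{"xyz":[0,0,0.03],"rot":[0,0,0]},{"xyz":[0,0,0.03],"rot":[0,0,0]},{"xyz":[0,0,0.02],"rot":[0,0,0]},{"xyz":[0,0,0.004],"rot":[0,0,0]},{"xyz":[0,0,0],"rot":[0,0,0]},{"xyz":[0,0,0],"rot":[0,0,0]}]'

```text
clock: 11.2
tcp_pos: [0.5453, -0.151, 0.0828]
eef_rot: [0.0, 1.0, 0.024, -0.0]
wrist_force: [-0.1, -0.4, -1.9]
grip_width: 0.0488
grip_force: 42.7
```

>>> drive_tool --commands '[{"xyz":[0,0,0.003],"rot":[0,0,0]},{"xyz":[0,0,0],"rot":[0,0,0]}]'

```text
clock: 11.37
tcp_pos: [0.5454, -0.1519, 0.0798]
eef_rot: [0.0, 1.0, 0.023, -0.0]
wrist_force: [-0.1, 1.2, -1.9]
grip_width: 0.0486
grip_force: 42.7
```

>>> drive_tool --commands '[{"xyz":[0,0,0.003],"rot":[0,0,0]},{"xyz":[0,0,0],"rot":[0,0,0]}]'

```text
clock: 11.53
tcp_pos: [0.545, -0.152, 0.0761]
eef_rot: [0.0, 1.0, 0.023, -0.001]
wrist_force: [0.8, 0.5, -1.5]
grip_width: 0.049
grip_force: 42.9
```

>>> drive_tool --commands '[{"xyz":[0,0,0.002],"rot":[0,0,0]},{"xyz":[0,0,0],"rot":[0,0,0]}]'

```text
clock: 11.7
tcp_pos: [0.5467, -0.152, 0.076]
eef_rot: [0.001, 1.0, 0.023, 0.001]
wrist_force: [-0.6, 0.5, 9.7]
grip_width: 0.049
grip_force: 43.5
```

>>> drive_tool --commands '[{"xyz":[0,0,0.002],"rot":[0,0,0]},{"xyz":[0,0,0],"rot":[0,0,0]}]'

```text
clock: 11.87
tcp_pos: [0.5488, -0.1519, 0.0759]
eef_rot: [0.001, 1.0, 0.023, 0.003]
wrist_force: [0.5, 0.5, 17.2]
grip_width: 0.0488
grip_force: 44.1
```

>>> drive_tool --commands '[{"xyz":[0,0,-0.003],"rot":[0,0,0]},{"xyz":[0,0,0],"rot":[0,0,0]},{"xyz":[0,0,0],"rot":[0,0,0]},{"xyz":[0,0,0],"rot":[0,0,0]},{"xyz":[0,0,-0.02],"rot":[0,0,0]},{"xyz":[0,0,-0.03],"rot":[0,0,0]},{"xyz":[0,0,-0.035],"rot":[0,0,0]},{"xyz":[0,0,-0.035],"rot":[0,0,0]}]' --jaw 0.066

```text
clock: 12.53
tcp_pos: [0.5436, -0.1516, 0.1946]
eef_rot: [-0.001, 1.0, 0.023, -0.003]
wrist_force: [-0.3, 0.6, 0.5]
grip_width: 0.0662
grip_force: 0.0
```

```bash
python3 -c "
from h import *
st();plan(.40,.24,.26,0)"
```

```text
t 12.53 tcp [ 0.5436 -0.1516  0.1946] yaw 0.046 q [ 0.57  0.32 -0.45  1.79  0.16  1.07 -1.47] F [-0.3  0.6  0.5] M [-0.03 -0.06 -0.02] w 0.0662 gf 0.0
rot [-0.001  0.006  0.046] n0.4 | xyz [-0.1436 -0.3916 -0.0654] n11.7
```

>>> drive_tool --commands '[{"xyz":[-0.012,-0.0325,-0.0055],"rot":[0,0,0.046]},{"xyz":[-0.012,-0.0325,-0.0055],"rot":[0,0,0]},{"xyz":[-0.012,-0.0325,-0.0055],"rot":[0,0,0]},{"xyz":[-0.012,-0.0325,-0.0055],"rot":[0,0,0]},{"xyz":[-0.012,-0.0325,-0.0055],"rot":[0,0,0]},{"xyz":[-0.012,-0.0325,-0.0055],"rot":[0,0,0]},{"xyz":[-0.012,-0.0325,-0.0055],"rot":[0,0,0]},{"xyz":[-0.012,-0.0325,-0.0055],"rot":[0,0,0]}]'

```text
clock: 13.2
tcp_pos: [0.4461, 0.1088, 0.2385]
eef_rot: [0.0, 1.0, -0.0, -0.002]
wrist_force: [-0.1, 0.3, -0.4]
grip_width: 0.066
grip_force: 0.0
```

>>> drive_tool --commands '[{"xyz":[-0.012,-0.0325,-0.0055],"rot":[0,0,0]},{"xyz":[-0.012,-0.0325,-0.0055],"rot":[0,0,0]},{"xyz":[-0.012,-0.0325,-0.0055],"rot":[0,0,0]},{"xyz":[-0.012,-0.0325,-0.0055],"rot":[0,0,0]},{"xyz":[0,0,0],"rot":[0,0,0]},{"xyz":[0,0,0],"rot":[0,0,0]},{"xyz":[0,0,0],"rot":[0,0,0]}]'

```text
clock: 13.78
tcp_pos: [0.3994, 0.2368, 0.2602]
eef_rot: [0.001, 1.0, -0.0, -0.002]
wrist_force: [-0.1, -0.5, -0.2]
grip_width: 0.0661
grip_force: 0.0
```

```bash
python3 -c "
from h import *
c,s=shot('wrist','w6.png');st();shot('top','top2.png')
a=c['color'][:230,:,::-1]; b=cv2.resize(load('top2.png')[0]['color'][150:260,160:400,::-1],(560,257),interpolation=cv2.INTER_CUBIC)
cv2.imwrite('pics/w6c.png',np.vstack([a,b]))
"
```

```text
t 13.83 tcp [0.3997 0.2361 0.2601] yaw -0.002 q [ 0.1   0.09 -0.77  1.93  0.07  1.16 -2.26] F [ 0.4 -0.3 -0.2] M [-0.06  0.   -0.  ] w 0.0661 gf 0.0
```

View pics/w6c.png

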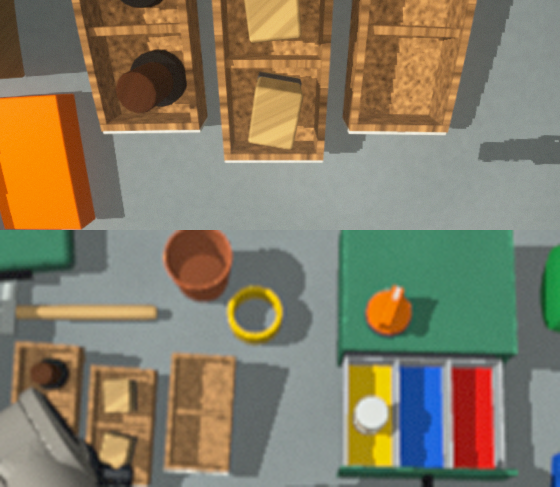

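The jar stands in the yellow bay. The near block's top face has corners of about (255,83),(302,90),(296,150),(247,143).

```bash
python3 -c "
from h import *
c,s=load('w6.png')
P=np.array([pix2w(c,s,u,v,.09+o) for u,v,o in ((255,83,.005),(302,90,.005),(296,150,-.005),(247,143,-.005))]);print(P.round(4),P.mean(0).round(4))
print(np.linalg.norm(P-np.roll(P,1,0),axis=1).round(4)); d=(P[0]+P[1]-P[2]-P[3]);print('yaw',np.arctan2(d[1],d[0]))
"
```

```text
[[0.486  0.2562 0.095 ]
 [0.4805 0.2181 0.095 ]
 [0.4294 0.2218 0.085 ]
 [0.4356 0.2649 0.085 ]] [0.4578 0.2403 0.09  ]
[0.0521 0.0385 0.0522 0.0436]
yaw -0.12055257104459995
```

```bash
sed -i 's/def plan(x,y,z,yaw=0,tilt=0):/def plan(x,y,z,yaw=0,tilt=0,spin=0):/; s/R.from_euler(.y.,tilt))/R.from_euler("y",tilt)*R.from_euler("z",spin))/' h.py; python3 -c "
from h import *
plan(.460,.240,.079,0.01,-.2,-.13)"
```

```text
rot [0.016 0.204 0.117] n1.7 | xyz [ 0.0224 -0.0064  0.1895] n5.3
```

>>> drive_tool --commands '[{"xyz":[0,0,0],"rot":[0.008,0.102,0.0585]},{"xyz":[0,0,0],"rot":[0.008,0.102,0.0585]},{"xyz":[0.011,-0.003,0.03],"rot":[0,0,0]},{"xyz":[0.011,-0.003,0.035],"rot":[0,0,0]},{"xyz":[0,0,0.035],"rot":[0,0,0]},{"xyz":[0,0,0],"rot":[0,0,0]},{"xyz":[0,0,0],"rot":[0,0,0]}]'

```text
clock: 14.47
tcp_pos: [0.4407, 0.2394, 0.1655]
eef_rot: [-0.007, 0.993, -0.059, 0.098]
wrist_force: [-0.4, -0.2, -0.0]
grip_width: 0.0662
grip_force: 0.0
```

```bash
python3 -c "
from h import *
plan(.460,.240,.079,0.01,-.2,-.13)
c,s=shot('wrist','w7.png');st()
print(w2pix(c,s,(.458,.24,.09)))
im=c['color'];h=cv2.cvtColor(im,cv2.COLOR_RGB2HSV)
for y in range(150,300,15): print(y,[tuple(int(k) for k in h[y,x]) for x in range(210,350,14)])
"
```

```text
rot [0.001 0.003 0.   ] n0.0 | xyz [ 0.0017 -0.0007  0.0886] n2.5
t 14.52 tcp [0.4416 0.2407 0.1674] yaw -0.122 q [ 0.05  0.19 -0.77  2.08  0.36  0.8  -2.64] F [-0.5 -0.   0. ] M [0.03 0.19 0.01] w 0.066 gf 0.0
(np.float64(278.1961257688353), np.float64(221.5235296696328))
150 [(16, 150, 102), (14, 148, 126), (15, 155, 160), (17, 142, 235), (15, 149, 211), (16, 144, 230), (16, 144, 227), (16, 148, 216), (16, 148, 226), (16, 143, 219)]
165 [(16, 152, 109), (16, 153, 157), (16, 154, 166), (14, 131, 111), (10, 76, 70), (15, 79, 71), (14, 80, 73), (15, 149, 173), (15, 152, 179), (16, 152, 217)]
180 [(15, 150, 208), (15, 146, 170), (15, 152, 158), (17, 144, 147), (17, 143, 143), (17, 140, 126), (17, 139, 134), (15, 154, 156), (15, 156, 141), (15, 145, 185)]
195 [(19, 136, 245), (15, 148, 110), (16, 154, 175), (22, 122, 244), (20, 131, 231), (21, 131, 235), (20, 132, 232), (19, 139, 183), (16, 151, 167), (15, 141, 127)]
210 [(15, 147, 192), (16, 143, 112), (14, 146, 168), (20, 132, 235), (20, 131, 234), (20, 134, 230), (20, 131, 232), (17, 138, 153), (15, 146, 157), (15, 145, 142)]
225 [(15, 84, 157), (15, 139, 103), (16, 148, 172), (19, 129, 230), (20, 129, 230), (20, 131, 235), (21, 122, 242), (17, 145, 216), (17, 145, 230), (14, 145, 155)]
240 [(68, 11, 182), (15, 143, 116), (15, 145, 151), (21, 123, 237), (21, 123, 238), (24, 114, 248), (24, 111, 248), (15, 142, 140), (15, 142, 129), (16, 145, 215)]
255 [(66, 14, 182), (17, 139, 235), (15, 133, 119), (22, 121, 243), (23, 115, 248), (20, 125, 236), (22, 116, 245), (14, 142, 131), (15, 137, 138), (17, 140, 231)]
270 [(80, 12, 184), (16, 138, 225), (16, 141, 226), (16, 135, 219), (21, 27, 243), (25, 12, 243), (50, 8, 197), (48, 7, 188), (54, 7, 189), (77, 9, 190)]
285 [(71, 11, 183), (73, 10, 183), (73, 10, 182), (65, 8, 183), (69, 14, 187), (60, 11, 190), (64, 10, 186), (60, 8, 186), (69, 10, 183), (70, 12, 188)]
```

>>> drive_tool --commands '[{"xyz":[0,-0.002,0.03],"rot":[0,0,0]},{"xyz":[0,0,0.03],"rot":[0,0,0]},{"xyz":[0,0,0.018],"rot":[0,0,0]},{"xyz":[0,0,0.01],"rot":[0,0,0]},{"xyz":[0,0,0],"rot":[0,0,0]},{"xyz":[0,0,0],"rot":[0,0,0]}]'

```text
clock: 15.02
tcp_pos: [0.4602, 0.2443, 0.0827]
eef_rot: [-0.008, 0.993, -0.059, 0.101]
wrist_force: [-1.3, -0.0, 0.9]
grip_width: 0.0658
grip_force: 0.0
```

>>> drive_tool --commands '[{"xyz":[0,0,0],"rot":[0,0,0]},{"xyz":[0,0,0],"rot":[0,0,0]},{"xyz":[0,0,0],"rot":[0,0,0]},{"xyz":[0,0,0],"rot":[0,0,0]},{"xyz":[0,0,0],"rot":[0,0,0]},{"xyz":[0,0,0],"rot":[0,0,0]},{"xyz":[0,0,0],"rot":[0,0,0]}]' --jaw 0.02

```text
clock: 15.6
tcp_pos: [0.4603, 0.244, 0.0831]
eef_rot: [-0.008, 0.993, -0.059, 0.102]
wrist_force: [-2.5, -2.4, 6.6]
grip_width: 0.0404
grip_force: 38.6
```

```bash
python3 -c "
from h import *
st();s=manip.read_state();p=s['tcp_pos'];print('h above floor',-(p[0]-.510)*.199+(p[2]-.0184)*.98-.007)"
```

```text
t 15.6 tcp [0.4603 0.244  0.0831] yaw -0.121 q [-0.05  0.35 -0.68  2.12  0.59  0.66 -2.83] F [-2.5 -2.4  6.6] M [-0.34  0.35 -0.1 ] w 0.0404 gf 38.6
h above floor 0.06629569424863815
```

>>> drive_tool --commands '[{"xyz":[0,0,-0.02],"rot":[0,0,0]},{"xyz":[0,0,-0.03],"rot":[0,0,0]},{"xyz":[0,0,-0.035],"rot":[0,0,0]},{"xyz":[0,0,-0.035],"rot":[0,0,0]},{"xyz":[0,0,0],"rot":[-0.008,-0.102,-0.0585]},{"xyz":[0,0,0],"rot":[-0.008,-0.102,-0.0585]},{"xyz":[0,0,0],"rot":[0,0,-0.045]}]'

```text
clock: 16.18
tcp_pos: [0.4393, 0.2429, 0.201]
eef_rot: [-0.001, 1.0, 0.022, -0.0]
wrist_force: [1.6, 0.0, -1.5]
grip_width: 0.04
grip_force: 40.2
```

```bash
python3 -c "
from h import *
st();plan(.585,-.236,.205,.045)"
```

```text
t 16.18 tcp [0.4393 0.2429 0.201 ] yaw 0.043 q [ 0.13  0.25 -0.82  1.92  0.21  1.05 -2.31] F [ 1.6  0.  -1.5] M [ 0.03 -0.12  0.02] w 0.04 gf 40.2
rot [-0.003  0.001 -0.002] n0.0 | xyz [ 0.124  0.485 -0.004] n13.9
```

>>> drive_tool --commands '[{"xyz":[0.009,0.0346,0],"rot":[0,0,0]},{"xyz":[0.009,0.0346,0],"rot":[0,0,0]},{"xyz":[0.009,0.0346,0],"rot":[0,0,0]},{"xyz":[0.009,0.0346,0],"rot":[0,0,0]},{"xyz":[0.009,0.0346,0],"rot":[0,0,0]},{"xyz":[0.009,0.0346,0],"rot":[0,0,0]},{"xyz":[0.009,0.0346,0],"rot":[0,0,0]},{"xyz":[0.009,0.0346,0],"rot":[0,0,0]}]'

```text
clock: 16.85
tcp_pos: [0.5199, -0.0317, 0.1994]
eef_rot: [0.0, 1.0, 0.022, -0.001]
wrist_force: [0.3, 1.0, -0.7]
grip_width: 0.0403
grip_force: 40.1
```

>>> drive_tool --commands '[{"xyz":[0.009,0.0346,0],"rot":[0,0,0]},{"xyz":[0.009,0.0346,0],"rot":[0,0,0]},{"xyz":[0.009,0.0346,0],"rot":[0,0,0]},{"xyz":[0.009,0.0346,0],"rot":[0,0,0]},{"xyz":[0.008,0.0346,0],"rot":[0,0,0]},{"xyz":[0.008,0.0346,0],"rot":[0,0,0]},{"xyz":[0,0,0],"rot":[0,0,0]},{"xyz":[0,0,0],"rot":[0,0,0]}]'

```text
clock: 17.52
tcp_pos: [0.5806, -0.2381, 0.1984]
eef_rot: [0.0, 1.0, 0.02, -0.001]
wrist_force: [0.3, 1.5, -0.7]
grip_width: 0.0402
grip_force: 40.2
```

```bash
python3 -c "
from h import *
st();plan(.585,-.236,.081,.045)"
```

```text
t 17.52 tcp [ 0.5806 -0.2381  0.1984] yaw 0.04 q [ 0.73  0.44 -0.55  1.64  0.25  1.13 -1.42] F [ 0.3  1.5 -0.7] M [ 0.05 -0.08 -0.01] w 0.0402 gf 40.2
rot [ 0.     0.003 -0.005] n0.0 | xyz [ 0.0045 -0.0019  0.1174] n3.3
```

>>> drive_tool --commands '[{"xyz":[0.004,-0.002,0.03],"rot":[0,0,-0.004]},{"xyz":[0,0,0.03],"rot":[0,0,0]},{"xyz":[0,0,0.03],"rot":[0,0,0]},{"xyz":[0,0,0.02],"rot":[0,0,0]},{"xyz":[0,0,0.006],"rot":[0,0,0]},{"xyz":[0,0,0],"rot":[0,0,0]},{"xyz":[0,0,0],"rot":[0,0,0]}]'

```text
clock: 18.1
tcp_pos: [0.5854, -0.232, 0.0837]
eef_rot: [0.0, 1.0, 0.025, -0.001]
wrist_force: [0.2, 0.2, -0.9]
grip_width: 0.0402
grip_force: 40.2
```

>>> drive_tool --commands '[{"xyz":[0,0,0.003],"rot":[0,0,0]},{"xyz":[0,0,0],"rot":[0,0,0]}]'

```text
clock: 18.27
tcp_pos: [0.5855, -0.233, 0.0809]
eef_rot: [0.001, 1.0, 0.025, -0.0]
wrist_force: [-0.4, -0.2, -1.2]
grip_width: 0.0402
grip_force: 40.2
```

>>> drive_tool --commands '[{"xyz":[0,0,0.002],"rot":[0,0,0]},{"xyz":[0,0,0],"rot":[0,0,0]}]'

```text
clock: 18.43
tcp_pos: [0.5849, -0.2332, 0.0781]
eef_rot: [0.0, 1.0, 0.024, -0.001]
wrist_force: [0.4, -1.5, 1.2]
grip_width: 0.0401
grip_force: 40.1
```

>>> drive_tool --commands '[{"xyz":[0,0,0],"rot":[0,0,0]},{"xyz":[0,0,0],"rot":[0,0,0]},{"xyz":[0,0,0],"rot":[0,0,0]},{"xyz":[0,0,-0.02],"rot":[0,0,0]},{"xyz":[0,0,-0.03],"rot":[0,0,0]},{"xyz":[0,0,-0.035],"rot":[0,0,0]},{"xyz":[0,0,-0.035],"rot":[0,0,0]},{"xyz":[-0.01,-0.0335,-0.005],"rot":[0,0,0.045]}]' --jaw 0.066

```text
clock: 19.1
tcp_pos: [0.5778, -0.2081, 0.209]
eef_rot: [0.004, 1.0, -0.004, 0.005]
wrist_force: [2.1, -0.3, 0.3]
grip_width: 0.0663
grip_force: 0.0
```

>>> drive_tool --commands '[{"xyz":[-0.01,-0.0335,-0.005],"rot":[0,0,0]},{"xyz":[-0.01,-0.0335,-0.005],"rot":[0,0,0]},{"xyz":[-0.01,-0.0335,-0.005],"rot":[0,0,0]},{"xyz":[-0.01,-0.0335,-0.005],"rot":[0,0,0]},{"xyz":[-0.01,-0.0335,-0.005],"rot":[0,0,0]},{"xyz":[-0.01,-0.0335,-0.005],"rot":[0,0,0]},{"xyz":[-0.01,-0.0335,-0.005],"rot":[0,0,0]},{"xyz":[-0.01,-0.0335,-0.005],"rot":[0,0,0]}]'

```text
clock: 19.77
tcp_pos: [0.4915, 0.0693, 0.2431]
eef_rot: [0.0, 1.0, 0.002, -0.001]
wrist_force: [0.5, -0.4, 0.6]
grip_width: 0.0662
grip_force: 0.0
```

>>> drive_tool --commands '[{"xyz":[-0.01,-0.0335,-0.005],"rot":[0,0,0]},{"xyz":[-0.01,-0.0335,-0.005],"rot":[0,0,0]},{"xyz":[-0.01,-0.0335,-0.005],"rot":[0,0,0]},{"xyz":[-0.01,-0.0335,-0.005],"rot":[0,0,0]},{"xyz":[-0.01,-0.0335,-0.005],"rot":[0,0,0]},{"xyz":[0,0,0],"rot":[0,0,0]},{"xyz":[0,0,0],"rot":[0,0,0]}]'

```text
clock: 20.35
tcp_pos: [0.4407, 0.2375, 0.2684]
eef_rot: [-0.0, 1.0, 0.005, -0.001]
wrist_force: [1.1, -0.5, -0.8]
grip_width: 0.0657
grip_force: 0.0
```

```bash
python3 -c "
from h import *
c,s=shot('wrist','w8.png');st();shot('top','top3.png')
a=c['color'][:280,:,::-1]; b=cv2.resize(load('top3.png')[0]['color'][150:260,160:400,::-1],(560,257),interpolation=cv2.INTER_CUBIC)
cv2.imwrite('pics/w8c.png',np.vstack([a,b]))
"
```

```text
t 20.4 tcp [0.4415 0.2353 0.2678] yaw 0.006 q [ 0.19  0.18 -0.85  1.84  0.14  1.19 -2.28] F [-0.1 -0.3 -0.8] M [-0.03 -0.02  0.  ] w 0.0662 gf 0.0
```

View pics/w8c.png

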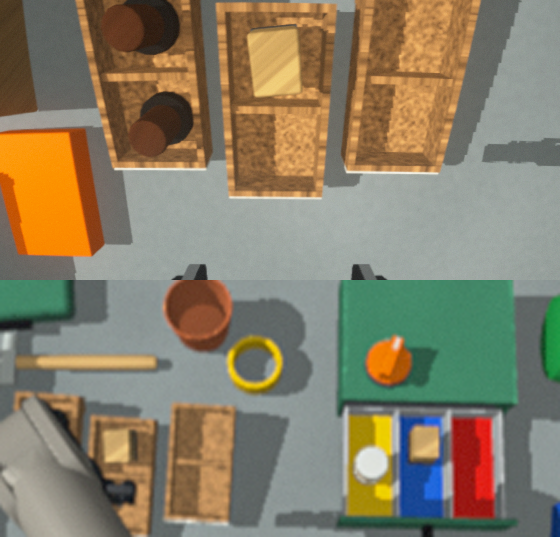

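Jar and one block stand in their bays. The second block's top face has corners (248,33),(298,28),(301,93),(253,98); foot tops at (149,137) and (124,27).

```bash
python3 -c "
from h import *
c,s=load('w8.png')
P=np.array([pix2w(c,s,u,v,.1075+o) for u,v,o in ((248,33,.005),(298,28,.005),(301,93,-.005),(253,98,-.005))]);print(P.round(4),P.mean(0).round(4))
print(np.linalg.norm(P-np.roll(P,1,0),axis=1).round(4)); d=(P[0]+P[1]-P[2]-P[3]);print('yaw',np.arctan2(d[1],d[0]))
print(pix2w(c,s,149,137,.09),pix2w(c,s,124,27,.1075))
m=P.mean(0); plan(m[0]+.002,m[1],m[2]-.01,.01,-.2,np.arctan2(d[1],d[0])-.01)
"
```

```text
[[0.5639 0.2626 0.1125]
 [0.5678 0.2249 0.1125]
 [0.52   0.2207 0.1025]
 [0.5156 0.26   0.1025]] [0.5418 0.242  0.1075]
[0.0494 0.0379 0.0491 0.0395]
yaw 0.07018258363376045
[0.48157222 0.35448094 0.09      ] [0.57040691 0.36007954 0.1075    ]
rot [-0.004  0.203 -0.067] n1.7 | xyz [ 0.0664 -0.003   0.1869] n5.5
```

>>> drive_tool --commands '[{"xyz":[0,0,0],"rot":[-0.002,0.102,-0.034]},{"xyz":[0,0,0],"rot":[-0.002,0.101,-0.033]},{"xyz":[0.022,-0.001,0.033],"rot":[0,0,0]},{"xyz":[0.022,-0.001,0.033],"rot":[0,0,0]},{"xyz":[0.021,0,0.033],"rot":[0,0,0]},{"xyz":[0,0,0],"rot":[0,0,0]},{"xyz":[0,0,0],"rot":[0,0,0]}]'

```text
clock: 21.03
tcp_pos: [0.5251, 0.2387, 0.1802]
eef_rot: [0.003, 0.995, 0.033, 0.097]
wrist_force: [-0.5, -0.0, 0.5]
grip_width: 0.0659
grip_force: 0.0
```

```bash
python3 -c "
from h import *
st();plan(.544,.242,.0975,0.01,-.2,.06)
c,s=shot('wrist','w9.png');print(w2pix(c,s,(.5418,.242,.1075)))
h=cv2.cvtColor(c['color'],cv2.COLOR_RGB2HSV); m=((h[...,0]>=19)&(h[...,0]<28)&(h[...,1]>90)&(h[...,2]>200)).astype(np.uint8)
m=cv2.morphologyEx(m,cv2.MORPH_OPEN,np.ones((5,5)))
n,l,S,C=cv2.connectedComponentsWithStats(m)
for i in range(1,n):
  if S[i,4]>500: print(S[i],C[i].round(1))
"
```

```text
t 21.03 tcp [0.5251 0.2387 0.1802] yaw 0.068 q [ 0.12  0.32 -0.81  1.91  0.45  0.89 -2.42] F [-0.5 -0.   0.5] M [ 0.02  0.21 -0.04] w 0.0659 gf 0.0
rot [ 0.001  0.006 -0.004] n0.1 | xyz [ 0.0023 -0.003   0.0848] n2.4
(np.float64(274.54109583250033), np.float64(222.62394639516572))
[ 454    0   50   77 2195] [473.5  43.7]
[ 526    0   34   70 1748] [545.1  36.4]
[  94    2  233   27 5297] [212.   14.6]
[ 240  185   64   74 4297] [272. 221.]
[   0  258   28   85 2029] [ 12.  301.2]
```

Estimate confirmed (272,221 vs 275,223). Descend and grip.

>>> drive_tool --commands '[{"xyz":[0.001,-0.003,0.03],"rot":[0,0,0]},{"xyz":[0,0,0.03],"rot":[0,0,0]},{"xyz":[0,0,0.015],"rot":[0,0,0]},{"xyz":[0,0,0.008],"rot":[0,0,0]},{"xyz":[0,0,0],"rot":[0,0,0]},{"xyz":[0,0,0],"rot":[0,0,0]}]'

```text
clock: 21.58
tcp_pos: [0.5425, 0.2457, 0.1041]
eef_rot: [0.001, 0.994, 0.035, 0.101]
wrist_force: [-0.3, 0.3, -0.0]
grip_width: 0.0657
grip_force: 0.0
```

>>> drive_tool --commands '[{"xyz":[0,0,0],"rot":[0,0,0]},{"xyz":[0,0,0],"rot":[0,0,0]},{"xyz":[0,0,0],"rot":[0,0,0]},{"xyz":[0,0,0],"rot":[0,0,0]},{"xyz":[0,0,0],"rot":[0,0,0]},{"xyz":[0,0,0],"rot":[0,0,0]},{"xyz":[0,0,0],"rot":[0,0,0]}]' --jaw 0.02

```text
clock: 22.17
tcp_pos: [0.5429, 0.2456, 0.1045]
eef_rot: [0.002, 0.994, 0.035, 0.101]
wrist_force: [-1.6, -1.5, 7.1]
grip_width: 0.0398
grip_force: 39.1
```

```bash
python3 -c "
from h import *
st();s=manip.read_state();p=s['tcp_pos'];print('h above floor',-(p[0]-.510)*.199+(p[2]-.0184)*.98-.007)"
```

```text
t 22.17 tcp [0.5429 0.2456 0.1045] yaw 0.072 q [ 0.04  0.45 -0.73  1.94  0.61  0.77 -2.54] F [-1.6 -1.5  7.1] M [-0.33  0.39 -0.09] w 0.0398 gf 39.1
h above floor 0.07078535499758798
```

>>> drive_tool --commands '[{"xyz":[0,0,-0.02],"rot":[0,0,0]},{"xyz":[0,0,-0.03],"rot":[0,0,0]},{"xyz":[0,0,-0.035],"rot":[0,0,0]},{"xyz":[0,0,-0.03],"rot":[0,0,0]},{"xyz":[0,0,0],"rot":[0.002,-0.102,0.03]},{"xyz":[0,0,0],"rot":[0.002,-0.101,0.0]},{"xyz":[0,0,0],"rot":[0,0,0]}]'

```text
clock: 22.75
tcp_pos: [0.5231, 0.2439, 0.2162]
eef_rot: [0.0, 1.0, 0.018, -0.001]
wrist_force: [1.1, -0.3, -2.0]
grip_width: 0.0394
grip_force: 40.7
```

```bash
python3 -c "
from h import *
st();plan(.508,-.240,.205,.045)"
```

```text
t 22.75 tcp [0.5231 0.2439 0.2162] yaw 0.036 q [ 0.14  0.39 -0.84  1.74  0.32  1.15 -2.32] F [ 1.1 -0.3 -2. ] M [-0.07 -0.15 -0.03] w 0.0394 gf 40.7
rot [ 0.     0.002 -0.009] n0.1 | xyz [-0.0369  0.4828  0.0112] n13.5
```

>>> drive_tool --commands '[{"xyz":[-0.0026,0.0345,0],"rot":[0,0,-0.009]},{"xyz":[-0.0026,0.0345,0],"rot":[0,0,0]},{"xyz":[-0.0026,0.0345,0],"rot":[0,0,0]},{"xyz":[-0.0026,0.0345,0],"rot":[0,0,0]},{"xyz":[-0.0026,0.0345,0],"rot":[0,0,0]},{"xyz":[-0.0026,0.0345,0],"rot":[0,0,0]},{"xyz":[-0.0026,0.0345,0],"rot":[0,0,0]},{"xyz":[-0.0026,0.0345,0],"rot":[0,0,0]}]'

```text
clock: 23.42
tcp_pos: [0.5107, -0.0331, 0.2156]
eef_rot: [0.002, 1.0, 0.025, -0.001]
wrist_force: [0.4, -0.2, -2.0]
grip_width: 0.0395
grip_force: 40.7
```

>>> drive_tool --commands '[{"xyz":[-0.0026,0.0345,0],"rot":[0,0,0]},{"xyz":[-0.0026,0.0345,0],"rot":[0,0,0]},{"xyz":[-0.0026,0.0345,0],"rot":[0,0,0]},{"xyz":[-0.0026,0.0345,0],"rot":[0,0,0]},{"xyz":[-0.0026,0.0345,0],"rot":[0,0,0]},{"xyz":[-0.0026,0.0345,0],"rot":[0,0,0]},{"xyz":[0,0,0],"rot":[0,0,0]},{"xyz":[0,0,0],"rot":[0,0,0]}]'

```text
clock: 24.08
tcp_pos: [0.5053, -0.2414, 0.2156]
eef_rot: [0.002, 1.0, 0.022, -0.002]
wrist_force: [0.5, 1.0, -1.6]
grip_width: 0.0397
grip_force: 40.8
```

```bash
python3 -c "
from h import *
st();plan(.508,-.240,.088,.045)"
```

```text
t 24.08 tcp [ 0.5053 -0.2414  0.2156] yaw 0.045 q [ 0.9   0.32 -0.66  1.78  0.22  1.12 -1.35] F [ 0.5  1.  -1.6] M [ 0.03 -0.01  0.01] w 0.0397 gf 40.8
rot [ 0.003  0.003 -0.   ] n0.0 | xyz [ 0.0028 -0.0013  0.1276] n3.5
```

>>> drive_tool --commands '[{"xyz":[0.002,-0.001,0.03],"rot":[0,0,0]},{"xyz":[0,0,0.03],"rot":[0,0,0]},{"xyz":[0,0,0.03],"rot":[0,0,0]},{"xyz":[0,0,0.027],"rot":[0,0,0]},{"xyz":[0,0,0.008],"rot":[0,0,0]},{"xyz":[0,0,0],"rot":[0,0,0]},{"xyz":[0,0,0],"rot":[0,0,0]}]'

```text
clock: 24.67
tcp_pos: [0.5089, -0.2374, 0.0921]
eef_rot: [0.001, 1.0, 0.026, -0.001]
wrist_force: [-0.3, -0.3, -0.6]
grip_width: 0.0399
grip_force: 40.8
```

>>> drive_tool --commands '[{"xyz":[0,0,0.003],"rot":[0,0,0]},{"xyz":[0,0,0],"rot":[0,0,0]}]'

```text
clock: 24.83
tcp_pos: [0.5094, -0.2386, 0.0898]
eef_rot: [0.002, 1.0, 0.025, -0.0]
wrist_force: [0.3, 0.4, -0.8]
grip_width: 0.0398
grip_force: 40.8
```

>>> drive_tool --commands '[{"xyz":[0,0,0.003],"rot":[0,0,0]},{"xyz":[0,0,0],"rot":[0,0,0]}]'

```text
clock: 25.0
tcp_pos: [0.5084, -0.2387, 0.0857]
eef_rot: [0.001, 1.0, 0.025, -0.001]
wrist_force: [0.5, 0.4, -1.9]
grip_width: 0.0398
grip_force: 40.8
```

>>> drive_tool --commands '[{"xyz":[0,0,0.003],"rot":[0,0,0]},{"xyz":[0,0,0],"rot":[0,0,0]}]'

```text
clock: 25.17
tcp_pos: [0.5087, -0.2388, 0.0827]
eef_rot: [0.001, 1.0, 0.025, -0.001]
wrist_force: [0.9, -0.2, -0.2]
grip_width: 0.0397
grip_force: 40.9
```

>>> drive_tool --commands '[{"xyz":[0,0,0.002],"rot":[0,0,0]},{"xyz":[0,0,0],"rot":[0,0,0]}]'

```text
clock: 25.33
tcp_pos: [0.5098, -0.2394, 0.0821]
eef_rot: [0.002, 1.0, 0.025, 0.0]
wrist_force: [-1.0, -0.6, 7.9]
grip_width: 0.0396
grip_force: 39.1
```

>>> drive_tool --commands '[{"xyz":[0,0,-0.001],"rot":[0,0,0]},{"xyz":[0,0,0],"rot":[0,0,0]},{"xyz":[0,0,0],"rot":[0,0,0]},{"xyz":[0,0,-0.02],"rot":[0,0,0]},{"xyz":[0,0,-0.03],"rot":[0,0,0]},{"xyz":[0,0,-0.035],"rot":[0,0,0]},{"xyz":[0,0,-0.035],"rot":[0,0,0]},{"xyz":[-0.004,-0.036,-0.005],"rot":[0,0,0]}]' --jaw 0.066

```text
clock: 26.0
tcp_pos: [0.5063, -0.2105, 0.2118]
eef_rot: [0.005, 1.0, 0.02, 0.004]
wrist_force: [1.7, -0.1, 0.7]
grip_width: 0.066
grip_force: 0.0
```

>>> drive_tool --commands '[{"xyz":[-0.004,-0.037,-0.003],"rot":[0,0,0]},{"xyz":[-0.004,-0.037,-0.003],"rot":[0,0,0]},{"xyz":[-0.004,-0.037,-0.003],"rot":[0,0,0]},{"xyz":[-0.004,-0.037,-0.003],"rot":[0,0,0]},{"xyz":[-0.004,-0.037,-0.003],"rot":[0,0,0]},{"xyz":[-0.004,-0.037,-0.003],"rot":[0,0,0]},{"xyz":[-0.004,-0.037,-0.003],"rot":[0,0,0]},{"xyz":[-0.004,-0.037,-0.003],"rot":[0,0,0]}]'

```text
clock: 26.67
tcp_pos: [0.4552, 0.0932, 0.2297]
eef_rot: [0.001, 1.0, 0.025, -0.002]
wrist_force: [0.1, -0.1, 0.1]
grip_width: 0.0656
grip_force: 0.0
```

>>> drive_tool --commands '[{"xyz":[-0.004,-0.037,-0.003],"rot":[0,0,0]},{"xyz":[-0.004,-0.037,-0.003],"rot":[0,0,0]},{"xyz":[-0.004,-0.037,-0.003],"rot":[0,0,0]},{"xyz":[-0.004,-0.037,-0.003],"rot":[0,0,0]},{"xyz":[0,-0.03,0],"rot":[0,0,0]},{"xyz":[0,-0.03,0],"rot":[0,0,0]},{"xyz":[0,-0.02,0],"rot":[0,0,0]},{"xyz":[0,0,0],"rot":[0,0,0]}]'

```text
clock: 27.33
tcp_pos: [0.4267, 0.3238, 0.2414]
eef_rot: [-0.001, 1.0, 0.029, -0.002]
wrist_force: [-0.0, -0.8, -0.1]
grip_width: 0.0658
grip_force: 0.0
```

```bash
python3 -c "
from h import *
st()
shot('wrist','w10.png'); plan(.467,.3545,.158,0,-.2,.3); plan(.483,.3545,.078,0,-.2,.3)
c,s=load('w10.png');print(w2pix(c,s,(.4815,.3545,.09)),w2pix(c,s,(.5704,.360,.1075)))
h=cv2.cvtColor(c['color'],cv2.COLOR_RGB2HSV); m=((h[...,2]<105)&(h[...,2]>30)&(h[...,1]>110)&((h[...,0]<14)|(h[...,0]>174))).astype(np.uint8)
m=cv2.morphologyEx(m,cv2.MORPH_OPEN,np.ones((5,5)))
n,l,S,C=cv2.connectedComponentsWithStats(m)
for i in range(1,n):
  if S[i,4]>300: print(S[i],C[i].round(1))
"
```

```text
t 27.33 tcp [0.4267 0.3238 0.2414] yaw 0.057 q [ 0.09  0.32 -0.99  1.8   0.28  1.18 -2.5 ] F [-0.  -0.8 -0.1] M [ 0.01 -0.01  0.04] w 0.0658 gf 0.0
rot [-0.035  0.202 -0.244] n2.0 | xyz [ 0.0312 -0.0253  0.0892] n2.7
rot [-0.035  0.202 -0.244] n2.0 | xyz [ 0.031  -0.0254  0.1708] n4.9
(np.float64(245.2404115672382), np.float64(122.33459357069441)) (np.float64(238.99430719444285), np.float64(-6.456851118157999))
[214   0  49  23 825] [239.3   9.3]
[224  89  33  43 595] [237.4 106.5]
[249 102  16  40 387] [256.9 120.8]
```

View pics/w10.png

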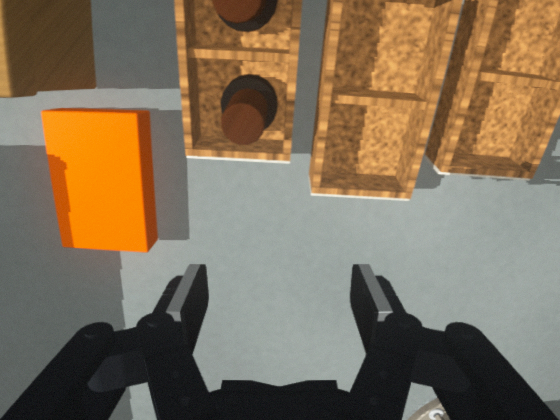

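Near foot's top is at (243,122), where predicted (245,122). Proceed.

>>> drive_tool --commands '[{"xyz":[0,0,0],"rot":[-0.0175,0.101,-0.122]},{"xyz":[0,0,0],"rot":[-0.0175,0.101,-0.122]},{"xyz":[0.01,-0.009,0.03],"rot":[0,0,0]},{"xyz":[0.01,-0.009,0.03],"rot":[0,0,0]},{"xyz":[0.011,-0.008,0.03],"rot":[0,0,0]},{"xyz":[0,0,0],"rot":[0,0,0]},{"xyz":[0,0,0],"rot":[0,0,0]}]'

```text
clock: 27.97
tcp_pos: [0.4661, 0.3487, 0.154]
eef_rot: [0.014, 0.99, 0.12, 0.076]
wrist_force: [-0.3, 0.1, 1.2]
grip_width: 0.066
grip_force: 0.0
```

```bash
python3 -c "
from h import *
st();plan(.483,.3545,.078,0,-.2,.3)"
```

```text
t 27.97 tcp [0.4661 0.3487 0.154 ] yaw 0.244 q [-0.05  0.44 -0.92  1.88  0.58  0.98 -2.56] F [-0.3  0.1  1.2] M [ 0.04  0.18 -0.01] w 0.066 gf 0.0
rot [-0.003  0.047 -0.058] n0.5 | xyz [ 0.0031 -0.0052  0.0779] n2.2
```

>>> drive_tool --commands '[{"xyz":[0.002,-0.004,0],"rot":[-0.003,0.045,-0.055]},{"xyz":[0,0,0.03],"rot":[0,0,0]},{"xyz":[0,0,0.03],"rot":[0,0,0]},{"xyz":[0,0,0.018],"rot":[0,0,0]},{"xyz":[0,0,0],"rot":[0,0,0]},{"xyz":[0,0,0],"rot":[0,0,0]}]'

```text
clock: 28.47
tcp_pos: [0.4834, 0.3547, 0.0809]
eef_rot: [0.014, 0.984, 0.147, 0.1]
wrist_force: [-0.3, 0.1, 0.4]
grip_width: 0.0658
grip_force: 0.0
```

>>> drive_tool --commands '[{"xyz":[0,0,0],"rot":[0,0,0]},{"xyz":[0,0,0],"rot":[0,0,0]},{"xyz":[0,0,0],"rot":[0,0,0]},{"xyz":[0,0,0],"rot":[0,0,0]},{"xyz":[0,0,0],"rot":[0,0,0]},{"xyz":[0,0,0],"rot":[0,0,0]},{"xyz":[0,0,0],"rot":[0,0,0]}]' --jaw 0.01

```text
clock: 29.05
tcp_pos: [0.4838, 0.3565, 0.0819]
eef_rot: [0.013, 0.984, 0.148, 0.101]
wrist_force: [-1.5, -0.6, 7.3]
grip_width: 0.0351
grip_force: 39.3
```

```bash
python3 -c "
from h import *
st();s=manip.read_state();p=s['tcp_pos'];print('h above floor',-(p[0]-.540)*.199+(p[2]-.0184)*.98-.007); plan(.483,.3545,.078,0,-.2,.3)"
```

```text
t 29.05 tcp [0.4838 0.3565 0.0819] yaw 0.304 q [-0.13  0.54 -0.83  1.93  0.77  0.84 -2.66] F [-1.5 -0.6  7.3] M [-0.41  0.22 -0.1 ] w 0.0351 gf 39.3
h above floor 0.06638056929509659
rot [-0.003 -0.006 -0.002] n0.0 | xyz [-0.0021  0.0015  0.0036] n0.1
```

>>> drive_tool --commands '[{"xyz":[0,0,-0.02],"rot":[0,0,0]},{"xyz":[0,0,-0.03],"rot":[0,0,0]},{"xyz":[0,0,-0.035],"rot":[0,0,0]},{"xyz":[0,0,-0.035],"rot":[0,0,0]},{"xyz":[0,0,0],"rot":[0,0,0]}]'

```text
clock: 29.47
tcp_pos: [0.4599, 0.3592, 0.2045]
eef_rot: [0.011, 0.983, 0.148, 0.105]
wrist_force: [0.6, 1.7, -0.5]
grip_width: 0.0347
grip_force: 40.6
```

```bash
python3 -c "
from h import *
st();plan(.588,-.320,.215,.045)"
```

```text
t 29.47 tcp [0.4599 0.3592 0.2045] yaw 0.305 q [-0.02  0.36 -0.97  1.86  0.55  1.   -2.5 ] F [ 0.6  1.7 -0.5] M [0.14 0.22 0.03] w 0.0347 gf 40.6
rot [ 0.026 -0.21   0.253] n2.1 | xyz [ 0.0974  0.6843 -0.0105] n19.2
```

>>> drive_tool --commands '[{"xyz":[0,0,0],"rot":[0.0087,-0.07,0.0843]},{"xyz":[0,0,0],"rot":[0.0087,-0.07,0.0843]},{"xyz":[0,0,0],"rot":[0.0087,-0.07,0.0843]},{"xyz":[0.004,0.034,-0.002],"rot":[0,0,0]},{"xyz":[0.004,0.0345,-0.002],"rot":[0,0,0]},{"xyz":[0.004,0.0345,-0.002],"rot":[0,0,0]},{"xyz":[0.004,0.0345,-0.002],"rot":[0,0,0]},{"xyz":[0.004,0.0345,-0.002],"rot":[0,0,0]}]'

```text
clock: 30.13
tcp_pos: [0.4864, 0.1823, 0.208]
eef_rot: [0.004, 1.0, 0.022, -0.005]
wrist_force: [0.3, -0.0, -0.6]
grip_width: 0.0345
grip_force: 40.7
```

>>> drive_tool --commands '[{"xyz":[0.005,0.0345,0],"rot":[0,0,0]},{"xyz":[0.005,0.0345,0],"rot":[0,0,0]},{"xyz":[0.005,0.0345,0],"rot":[0,0,0]},{"xyz":[0.005,0.0345,0],"rot":[0,0,0]},{"xyz":[0.005,0.0345,0],"rot":[0,0,0]},{"xyz":[0.005,0.0345,0],"rot":[0,0,0]},{"xyz":[0.005,0.0345,0],"rot":[0,0,0]},{"xyz":[0.005,0.0345,0],"rot":[0,0,0]}]'

```text
clock: 30.8
tcp_pos: [0.5382, -0.0918, 0.2096]
eef_rot: [0.004, 1.0, 0.022, -0.005]
wrist_force: [-0.0, -0.8, -1.6]
grip_width: 0.0345
grip_force: 40.7
```

>>> drive_tool --commands '[{"xyz":[0.005,0.0345,0],"rot":[0,0,0]},{"xyz":[0.005,0.0345,0],"rot":[0,0,0]},{"xyz":[0.005,0.0345,0],"rot":[0,0,0]},{"xyz":[0.005,0.0345,0],"rot":[0,0,0]},{"xyz":[0.005,0.0345,0],"rot":[0,0,0]},{"xyz":[0.005,0.0345,0],"rot":[0,0,0]},{"xyz":[0,0.026,0],"rot":[0,0,0]},{"xyz":[0,0,0],"rot":[0,0,0]}]'

```text
clock: 31.47
tcp_pos: [0.5766, -0.3304, 0.2097]
eef_rot: [0.006, 1.0, 0.016, -0.005]
wrist_force: [-1.2, -1.3, -1.9]
grip_width: 0.0346
grip_force: 40.8
```

```bash
python3 -c "
from h import *
st();plan(.588,-.320,.083,.045)"
```

```text
t 31.47 tcp [ 0.5766 -0.3304  0.2097] yaw 0.033 q [ 0.95  0.54 -0.73  1.52  0.39  1.23 -1.38] F [-1.2 -1.3 -1.9] M [-0.05  0.05 -0.06] w 0.0346 gf 40.8
rot [ 0.011  0.011 -0.012] n0.1 | xyz [ 0.0119 -0.0098  0.1267] n3.5
```

>>> drive_tool --commands '[{"xyz":[0.01,-0.008,0],"rot":[0.011,0.01,-0.01]},{"xyz":[0,0,0.03],"rot":[0,0,0]},{"xyz":[0,0,0.03],"rot":[0,0,0]},{"xyz":[0,0,0.03],"rot":[0,0,0]},{"xyz":[0,0,0.02],"rot":[0,0,0]},{"xyz":[0,0,0.01],"rot":[0,0,0]},{"xyz":[0,0,0],"rot":[0,0,0]},{"xyz":[0,0,0],"rot":[0,0,0]}]'

```text
clock: 32.13
tcp_pos: [0.5889, -0.3115, 0.0913]
eef_rot: [-0.002, 1.0, 0.027, 0.001]
wrist_force: [1.1, 0.6, -1.4]
grip_width: 0.035
grip_force: 40.9
```

```bash
python3 -c "
from h import *
st();plan(.588,-.320,.081,.045)"
```

```text
t 32.13 tcp [ 0.5889 -0.3115  0.0913] yaw 0.054 q [ 0.9   0.66 -0.69  1.62  0.47  1.03 -1.45] F [ 1.1  0.6 -1.4] M [-0.05 -0.04  0.01] w 0.035 gf 40.9
rot [-0.005 -0.001  0.009] n0.1 | xyz [-0.0012  0.0085  0.0103] n0.4
```

>>> drive_tool --commands '[{"xyz":[0,0.008,0],"rot":[0,0,0.008]},{"xyz":[0,0,0.008],"rot":[0,0,0]},{"xyz":[0,0,0],"rot":[0,0,0]},{"xyz":[0,0,0.002],"rot":[0,0,0]},{"xyz":[0,0,0],"rot":[0,0,0]}]'

```text
clock: 32.55
tcp_pos: [0.5884, -0.3204, 0.0807]
eef_rot: [-0.002, 1.0, 0.022, 0.0]
wrist_force: [-0.7, -0.8, -1.6]
grip_width: 0.0348
grip_force: 40.9
```

>>> drive_tool --commands '[{"xyz":[0,0,0.002],"rot":[0,0,0]},{"xyz":[0,0,0],"rot":[0,0,0]}]'

```text
clock: 32.72
tcp_pos: [0.5884, -0.3202, 0.0785]
eef_rot: [-0.002, 1.0, 0.023, 0.0]
wrist_force: [-0.1, 0.7, -1.5]
grip_width: 0.0351
grip_force: 40.9
```

>>> drive_tool --commands '[{"xyz":[0,0,0.002],"rot":[0,0,0]},{"xyz":[0,0,0],"rot":[0,0,0]}]'

```text
clock: 32.88
tcp_pos: [0.5898, -0.3201, 0.0783]
eef_rot: [-0.002, 1.0, 0.023, 0.001]
wrist_force: [-1.5, 1.1, 3.7]
grip_width: 0.0349
grip_force: 41.1
```

>>> drive_tool --commands '[{"xyz":[0,0,-0.001],"rot":[0,0,0]},{"xyz":[0,0,0],"rot":[0,0,0]},{"xyz":[0,0,0],"rot":[0,0,0]},{"xyz":[0,0,-0.02],"rot":[0,0,0]},{"xyz":[0,0,-0.03],"rot":[0,0,0]},{"xyz":[0,0,-0.035],"rot":[0,0,0]},{"xyz":[0,0,-0.035],"rot":[0,0,0]},{"xyz":[-0.004,-0.0345,-0.003],"rot":[0,0,0]}]' --jaw 0.062

```text
clock: 33.55
tcp_pos: [0.5862, -0.296, 0.2074]
eef_rot: [0.003, 1.0, 0.017, 0.006]
wrist_force: [1.7, -1.6, 1.0]
grip_width: 0.0621
grip_force: 0.0
```

>>> drive_tool --commands '[{"xyz":[-0.004,-0.0345,-0.003],"rot":[0,0,0]},{"xyz":[-0.004,-0.0345,-0.003],"rot":[0,0,0]},{"xyz":[-0.004,-0.0345,-0.003],"rot":[0,0,0]},{"xyz":[-0.004,-0.0345,-0.003],"rot":[0,0,0]},{"xyz":[-0.004,-0.0345,-0.003],"rot":[0,0,0]},{"xyz":[-0.004,-0.0345,-0.003],"rot":[0,0,0]},{"xyz":[-0.004,-0.0345,-0.003],"rot":[0,0,0]},{"xyz":[-0.004,-0.0345,-0.003],"rot":[0,0,0]}]'

```text
clock: 34.22
tcp_pos: [0.5379, -0.0111, 0.2262]
eef_rot: [-0.002, 1.0, 0.022, 0.0]
wrist_force: [1.3, 0.2, -0.6]
grip_width: 0.0622
grip_force: 0.0
```

>>> drive_tool --commands '[{"xyz":[-0.004,-0.0345,-0.003],"rot":[0,0,0]},{"xyz":[-0.004,-0.0345,-0.003],"rot":[0,0,0]},{"xyz":[-0.004,-0.0345,-0.003],"rot":[0,0,0]},{"xyz":[-0.004,-0.0345,-0.003],"rot":[0,0,0]},{"xyz":[-0.004,-0.0345,-0.003],"rot":[0,0,0]},{"xyz":[-0.004,-0.0345,-0.003],"rot":[0,0,0]},{"xyz":[-0.004,-0.0345,-0.003],"rot":[0,0,0]},{"xyz":[-0.004,-0.0345,-0.003],"rot":[0,0,0]}]'

```text
clock: 34.88
tcp_pos: [0.4936, 0.263, 0.2513]
eef_rot: [-0.002, 1.0, 0.022, 0.0]
wrist_force: [0.5, 0.2, -0.9]
grip_width: 0.0622
grip_force: 0.0
```

>>> drive_tool --commands '[{"xyz":[-0.004,-0.0345,0],"rot":[0,0,0]},{"xyz":[0,-0.0345,0],"rot":[0,0,0]},{"xyz":[0,-0.0345,0],"rot":[0,0,0]},{"xyz":[0,0,0],"rot":[0,0,-0.12]},{"xyz":[0,0,0],"rot":[0,0,-0.12]},{"xyz":[0,0,0],"rot":[0,0,0]}]'

```text
clock: 35.38
tcp_pos: [0.4848, 0.3658, 0.2512]
eef_rot: [-0.002, 0.99, 0.144, 0.0]
wrist_force: [-0.7, -0.6, -0.3]
grip_width: 0.062
grip_force: 0.0
```

```bash
python3 -c "
from h import *
st()
c,s=shot('wrist','w11.png');shot('top','top4.png')
print(w2pix(c,s,(.5704,.360,.1075))); plan(.572,.36,.0965,0,-.2,.3)
a=c['color'][:230,:,::-1]; b=cv2.resize(load('top4.png')[0]['color'][150:260,160:400,::-1],(560,257),interpolation=cv2.INTER_CUBIC)
cv2.imwrite('pics/w11c.png',np.vstack([a,b]))
"
```

```text
t 35.38 tcp [0.4848 0.3658 0.2512] yaw 0.289 q [ 0.02  0.48 -1.01  1.62  0.41  1.27 -2.34] F [-0.7 -0.6 -0.3] M [-0.01 -0.07  0.01] w 0.062 gf 0.0
(np.float64(319.91802664971107), np.float64(92.61423613265498))
rot [-0.061  0.191 -0.019] n1.6 | xyz [0.0502 0.0202 0.1688] n4.9
```

View pics/w11c.png

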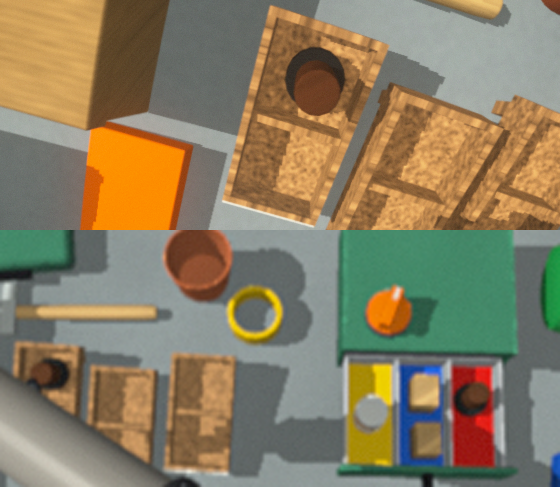

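All placed things stand in their bays. Far foot's top at (318,88), base (314,77), about as predicted (320,93).

```bash
python3 -c "
from h import *
c,s=load('w11.png')
for z in (0,.1,.2): print(pix2w(c,s,160,40,z).round(3),pix2w(c,s,92,125,z).round(3))
print(pix2w(c,s,318,88,.1075))
plan(.573,.361,.0945,0,-.2,.3)
"
```

```text
[0.576 0.522 0.   ] [0.47 0.58 0.  ]
[0.574 0.487 0.1  ] [0.495 0.53  0.1  ]
[0.571 0.452 0.2  ] [0.521 0.479 0.2  ]
[0.57316938 0.36244785 0.1075    ]
rot [-0.061  0.191 -0.019] n1.6 | xyz [0.0511 0.0194 0.171 ] n5.0
```

>>> drive_tool --commands '[{"xyz":[0,0,0],"rot":[-0.03,0.095,-0.01]},{"xyz":[0,0,0],"rot":[-0.03,0.095,-0.01]},{"xyz":[0.017,0.006,0.03],"rot":[0,0,0]},{"xyz":[0.017,0.006,0.03],"rot":[0,0,0]},{"xyz":[0.017,0.006,0.03],"rot":[0,0,0]},{"xyz":[0,0,0],"rot":[0,0,0]},{"xyz":[0,0,0],"rot":[0,0,0]}]'

```text
clock: 36.07
tcp_pos: [0.5571, 0.3605, 0.1719]
eef_rot: [0.015, 0.984, 0.148, 0.097]
wrist_force: [-0.2, 0.3, 0.7]
grip_width: 0.0619
grip_force: 0.0
```

```bash
python3 -c "
from h import *
st();plan(.573,.361,.0945,0,-.2,.3)
"
```

```text
t 36.07 tcp [0.5571 0.3605 0.1719] yaw 0.305 q [-0.04  0.54 -0.9   1.7   0.67  1.04 -2.45] F [-0.2  0.3  0.7] M [0.06 0.21 0.02] w 0.0619 gf 0.0
rot [-0.     0.004 -0.001] n0.0 | xyz [ 0.0004 -0.0004  0.079 ] n2.2
```

>>> drive_tool --commands '[{"xyz":[0.002,-0.002,0.03],"rot":[0,0,0]},{"xyz":[0,0,0.03],"rot":[0,0,0]},{"xyz":[0,0,0.02],"rot":[0,0,0]},{"xyz":[0,0,0],"rot":[0,0,0]},{"xyz":[0,0,0],"rot":[0,0,0]}]'

```text
clock: 36.48
tcp_pos: [0.5729, 0.3661, 0.0967]
eef_rot: [0.014, 0.984, 0.151, 0.098]
wrist_force: [0.7, -0.4, 0.4]
grip_width: 0.0619
grip_force: 0.0
```

>>> drive_tool --commands '[{"xyz":[0,0,0],"rot":[0,0,0]},{"xyz":[0,0,0],"rot":[0,0,0]},{"xyz":[0,0,0],"rot":[0,0,0]},{"xyz":[0,0,0],"rot":[0,0,0]},{"xyz":[0,0,0],"rot":[0,0,0]},{"xyz":[0,0,0],"rot":[0,0,0]},{"xyz":[0,0,0],"rot":[0,0,0]}]' --jaw 0.01

```text
clock: 37.07
tcp_pos: [0.5741, 0.3669, 0.0988]
eef_rot: [0.014, 0.983, 0.151, 0.1]
wrist_force: [-2.5, -2.3, 7.1]
grip_width: 0.0344
grip_force: 39.2
```

```bash
python3 -c "
from h import *
st();s=manip.read_state();p=s['tcp_pos'];print('h above floor',-(p[0]-.540)*.199+(p[2]-.0184)*.98-.007)"
```

```text
t 37.07 tcp [0.5741 0.3669 0.0988] yaw 0.31 q [-0.09  0.64 -0.83  1.72  0.77  0.94 -2.51] F [-2.5 -2.3  7.1] M [-0.34  0.37  0.01] w 0.0344 gf 39.2
h above floor 0.06500291175357611
```

>>> drive_tool --commands '[{"xyz":[0,0,-0.02],"rot":[0,0,0]},{"xyz":[0,0,-0.03],"rot":[0,0,0]},{"xyz":[0,0,-0.035],"rot":[0,0,0]},{"xyz":[0,0,-0.035],"rot":[0,0,0]},{"xyz":[0,0,0],"rot":[0.0087,-0.07,0.0843]},{"xyz":[0,0,0],"rot":[0.0087,-0.07,0.0843]},{"xyz":[0,0,0],"rot":[0.0087,-0.066,0.0843]},{"xyz":[0,0,0],"rot":[0,0,0]}]'

```text
clock: 37.73
tcp_pos: [0.5527, 0.3645, 0.214]
eef_rot: [0.004, 1.0, 0.022, -0.003]
wrist_force: [1.2, -1.6, -2.0]
grip_width: 0.0349
grip_force: 40.4
```

```bash
python3 -c "
from h import *
st();plan(.512,-.323,.215,.045)"
```

```text
t 37.73 tcp [0.5527 0.3645 0.214 ] yaw 0.044 q [-0.05  0.59 -0.9   1.52  0.47  1.27 -2.53] F [ 1.2 -1.6 -2. ] M [-0.07 -0.14 -0.01] w 0.0349 gf 40.4
rot [ 0.008  0.007 -0.001] n0.1 | xyz [-0.0716  0.685  -0.001 ] n19.1
```

>>> drive_tool --commands '[{"xyz":[-0.0036,0.0343,0],"rot":[0.008,0.007,0]},{"xyz":[-0.0036,0.0343,0],"rot":[0,0,0]},{"xyz":[-0.0036,0.0343,0],"rot":[0,0,0]},{"xyz":[-0.0036,0.0343,0],"rot":[0,0,0]},{"xyz":[-0.0036,0.0343,0],"rot":[0,0,0]},{"xyz":[-0.0036,0.0343,0],"rot":[0,0,0]},{"xyz":[-0.0036,0.0343,0],"rot":[0,0,0]},{"xyz":[-0.0036,0.0343,0],"rot":[0,0,0]}]'

```text
clock: 38.4
tcp_pos: [0.5335, 0.0888, 0.2141]
eef_rot: [0.001, 1.0, 0.027, 0.0]
wrist_force: [1.1, 0.1, -1.1]
grip_width: 0.0348
grip_force: 40.7
```

>>> drive_tool --commands '[{"xyz":[-0.0036,0.0343,0],"rot":[0,0,0]},{"xyz":[-0.0036,0.0343,0],"rot":[0,0,0]},{"xyz":[-0.0036,0.0343,0],"rot":[0,0,0]},{"xyz":[-0.0036,0.0343,0],"rot":[0,0,0]},{"xyz":[-0.0036,0.0343,0],"rot":[0,0,0]},{"xyz":[-0.0036,0.0343,0],"rot":[0,0,0]},{"xyz":[-0.0036,0.0343,0],"rot":[0,0,0]},{"xyz":[-0.0036,0.0343,0],"rot":[0,0,0]}]'

```text
clock: 39.07
tcp_pos: [0.5187, -0.1863, 0.2144]
eef_rot: [0.001, 1.0, 0.027, 0.0]
wrist_force: [0.6, -0.1, -1.6]
grip_width: 0.0347
grip_force: 40.7
```

>>> drive_tool --commands '[{"xyz":[-0.0036,0.0343,0],"rot":[0,0,0]},{"xyz":[-0.0036,0.0343,0],"rot":[0,0,0]},{"xyz":[-0.0036,0.0343,0],"rot":[0,0,0]},{"xyz":[-0.0036,0.0343,0],"rot":[0,0,0]},{"xyz":[0,0,0],"rot":[0,0,0]},{"xyz":[0,0,0],"rot":[0,0,0]}]'

```text
clock: 39.57
tcp_pos: [0.5107, -0.3254, 0.2138]
eef_rot: [0.001, 1.0, 0.024, -0.0]
wrist_force: [-0.3, 1.1, -1.2]
grip_width: 0.0346
grip_force: 40.7
```

```bash
python3 -c "
from h import *
st();plan(.512,-.323,.083,.045)"
```

```text
t 39.57 tcp [ 0.5107 -0.3254  0.2138] yaw 0.047 q [ 1.1   0.44 -0.8   1.67  0.34  1.17 -1.31] F [-0.3  1.1 -1.2] M [ 0.08 -0.04  0.01] w 0.0346 gf 40.7
rot [0.002 0.001 0.002] n0.0 | xyz [ 0.0014 -0.0024  0.1308] n3.6
```

>>> drive_tool --commands '[{"xyz":[0,0,0.03],"rot":[0,0,0]},{"xyz":[0,0,0.03],"rot":[0,0,0]},{"xyz":[0,0,0.03],"rot":[0,0,0]},{"xyz":[0,0,0.025],"rot":[0,0,0]},{"xyz":[0,0,0.014],"rot":[0,0,0]},{"xyz":[0,0,0],"rot":[0,0,0]},{"xyz":[0,0,0],"rot":[0,0,0]}]'

```text
clock: 40.15
tcp_pos: [0.5124, -0.322, 0.0857]
eef_rot: [0.0, 1.0, 0.026, -0.0]
wrist_force: [0.4, 0.3, -1.5]
grip_width: 0.0349
grip_force: 40.7
```

>>> drive_tool --commands '[{"xyz":[0,0,0.003],"rot":[0,0,0]},{"xyz":[0,0,0],"rot":[0,0,0]}]'

```text
clock: 40.32
tcp_pos: [0.5132, -0.3234, 0.0839]
eef_rot: [0.001, 1.0, 0.025, 0.001]
wrist_force: [-0.5, 0.5, -1.9]
grip_width: 0.0351
grip_force: 40.7
```

>>> drive_tool --commands '[{"xyz":[0,0,0.002],"rot":[0,0,0]},{"xyz":[0,0,0],"rot":[0,0,0]}]'

```text
clock: 40.48
tcp_pos: [0.5123, -0.3235, 0.081]
eef_rot: [0.001, 1.0, 0.025, 0.0]
wrist_force: [-0.4, 0.1, -1.4]
grip_width: 0.0351
grip_force: 40.7
```

>>> drive_tool --commands '[{"xyz":[0,0,0.003],"rot":[0,0,0]},{"xyz":[0,0,0],"rot":[0,0,0]}]'

```text
clock: 40.65
tcp_pos: [0.5117, -0.3233, 0.0771]
eef_rot: [0.0, 1.0, 0.025, -0.0]
wrist_force: [-0.2, 0.4, -1.1]
grip_width: 0.0349
grip_force: 40.7
```

>>> drive_tool --commands '[{"xyz":[0,0,0.002],"rot":[0,0,0]},{"xyz":[0,0,0],"rot":[0,0,0]}]'

```text
clock: 40.82
tcp_pos: [0.5133, -0.3233, 0.0769]
eef_rot: [0.001, 1.0, 0.025, 0.001]
wrist_force: [-0.4, -0.1, 7.0]
grip_width: 0.0348
grip_force: 41.0
```

>>> drive_tool --commands '[{"xyz":[0,0,-0.001],"rot":[0,0,0]},{"xyz":[0,0,0],"rot":[0,0,0]},{"xyz":[0,0,0],"rot":[0,0,0]},{"xyz":[0,0,-0.02],"rot":[0,0,0]},{"xyz":[0,0,-0.03],"rot":[0,0,0]},{"xyz":[0,0,-0.035],"rot":[0,0,0]},{"xyz":[0,0,-0.035],"rot":[0,0,0]},{"xyz":[-0.028,-0.027,-0.01],"rot":[0,0,0]}]' --jaw 0.062

```text
clock: 41.48
tcp_pos: [0.4897, -0.3026, 0.2124]
eef_rot: [0.003, 1.0, 0.023, 0.007]
wrist_force: [0.8, -0.6, 2.1]
grip_width: 0.0618
grip_force: 0.0
```

>>> drive_tool --commands '[{"xyz":[-0.028,-0.027,-0.03],"rot":[0,0,0]},{"xyz":[-0.028,-0.028,-0.03],"rot":[0,0,0]},{"xyz":[0,0,0],"rot":[0,0,0]},{"xyz":[0,0,0],"rot":[0,0,0]}]'

```text
clock: 41.82
tcp_pos: [0.4331, -0.2532, 0.2587]
eef_rot: [0.003, 1.0, 0.025, 0.0]
wrist_force: [-0.8, -0.8, 0.1]
grip_width: 0.0621
grip_force: 0.0
```

```bash
python3 -c "
from h import *
st()
c,s=shot('wrist','w12.png');shot('scene','scene2.png');shot('top','top5.png')
a=c['color'][:250,:,::-1]; b=cv2.resize(load('top5.png')[0]['color'][130:260,200:400,::-1],(390,254),interpolation=cv2.INTER_CUBIC)
sc=cv2.resize(load('scene2.png')[0]['color'][170:300,100:240,::-1],(274,254))
cv2.imwrite('pics/w12c.png',np.vstack([np.hstack([a,np.zeros((250,104,3),np.uint8)]),np.hstack([b,sc])]))
plan(.4325,-.2435,.084,.045)
"
```

```text
t 41.82 tcp [ 0.4331 -0.2532  0.2587] yaw 0.051 q [ 1.23  0.19 -0.89  1.85  0.17  1.17 -1.24] F [-0.8 -0.8  0.1] M [ 0.02 -0.01 -0.  ] w 0.0621 gf 0.0
rot [-0.     0.001  0.004] n0.0 | xyz [-1.000e-04 -1.080e-02  1.721e-01] n4.8
```

View pics/w12c.png

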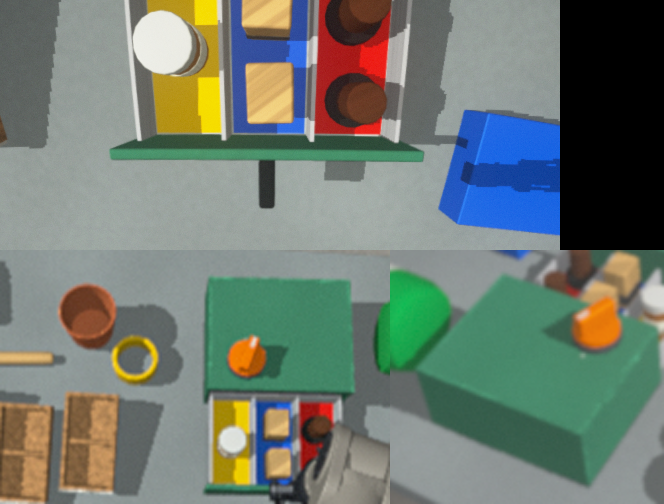

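All five stand upright in the right bays. The tab is at (267,160–206). Now grip it and push shut.

>>> drive_tool --commands '[{"xyz":[0,-0.008,0.03],"rot":[0,0,0.004]},{"xyz":[0,0,0.035],"rot":[0,0,0]},{"xyz":[0,0,0.035],"rot":[0,0,0]},{"xyz":[0,0,0.035],"rot":[0,0,0]},{"xyz":[0,0,0.035],"rot":[0,0,0]},{"xyz":[0,0,0],"rot":[0,0,0]},{"xyz":[0,0,0],"rot":[0,0,0]}]'

```text
clock: 42.55
tcp_pos: [0.4317, -0.2447, 0.0847]
eef_rot: [-0.002, 1.0, 0.023, -0.002]
wrist_force: [0.6, 0.4, 0.4]
grip_width: 0.0622
grip_force: 0.0
```

```bash
python3 -c "
from h import *
st();plan(.4325,-.2435,.084,.045)"
```

```text
t 42.55 tcp [ 0.4317 -0.2447  0.0847] yaw 0.046 q [ 1.09  0.42 -0.8   2.04  0.4   0.85 -1.46] F [0.6 0.4 0.4] M [ 0.03 -0.05  0.01] w 0.0622 gf 0.0
rot [-0.005  0.005  0.001] n0.0 | xyz [ 0.0009 -0.0012  0.0007] n0.0
```

>>> drive_tool --commands '[{"xyz":[0,0,0],"rot":[0,0,0]},{"xyz":[0,0,0],"rot":[0,0,0]},{"xyz":[0,0,0],"rot":[0,0,0]},{"xyz":[0,0,0],"rot":[0,0,0]},{"xyz":[0,0,0],"rot":[0,0,0]},{"xyz":[0,0,0],"rot":[0,0,0]},{"xyz":[0,0,0],"rot":[0,0,0]},{"xyz":[0,0,0],"rot":[0,0,0]}]' --jaw 0 --squeeze 50

```text
clock: 43.22
tcp_pos: [0.4342, -0.243, 0.0889]
eef_rot: [-0.001, 1.0, 0.023, 0.001]
wrist_force: [-1.3, 6.5, 8.2]
grip_width: 0.0134
grip_force: 51.2
```

>>> drive_tool --commands '[{"xyz":[0.002,0,0],"rot":[0,0,0]},{"xyz":[0.004,0,0],"rot":[0,0,0]},{"xyz":[0.006,0,0],"rot":[0,0,0]},{"xyz":[0.008,0,0],"rot":[0,0,0]},{"xyz":[0.01,0,0],"rot":[0,0,0]},{"xyz":[0.01,0,0],"rot":[0,0,0]},{"xyz":[0.01,0,0],"rot":[0,0,0]},{"xyz":[0.01,0,0],"rot":[0,0,0]}]'

```text
clock: 43.88
tcp_pos: [0.494, -0.2405, 0.0889]
eef_rot: [-0.001, 1.0, 0.023, 0.0]
wrist_force: [-2.1, 5.5, 6.4]
grip_width: 0.0128
grip_force: 51.0
```

>>> drive_tool --commands '[{"xyz":[0.01,0,0],"rot":[0,0,0]},{"xyz":[0.01,0,0],"rot":[0,0,0]},{"xyz":[0.01,0,0],"rot":[0,0,0]},{"xyz":[0.01,0,0],"rot":[0,0,0]},{"xyz":[0.01,0,0],"rot":[0,0,0]},{"xyz":[0.01,0,0],"rot":[0,0,0]},{"xyz":[0.01,0,0],"rot":[0,0,0]},{"xyz":[0.01,0,0],"rot":[0,0,0]}]'

```text
clock: 44.55
tcp_pos: [0.5737, -0.2373, 0.0889]
eef_rot: [-0.001, 1.0, 0.023, 0.0]
wrist_force: [-3.0, 4.0, 5.7]
grip_width: 0.0131
grip_force: 50.8
```

```bash
python3 -c "
from h import *
st()"
```

```text
t 44.55 tcp [ 0.5737 -0.2373  0.0889] yaw 0.046 q [ 0.87  0.61 -0.75  1.74  0.48  0.98 -1.59] F [-3.   4.   5.7] M [ 0.98  0.4  -0.2 ] w 0.0131 gf 50.8
```

Moved 140 of 180 mm.

>>> drive_tool --commands '[{"xyz":[0.008,0,0],"rot":[0,0,0]},{"xyz":[0.008,0,0],"rot":[0,0,0]},{"xyz":[0.008,0,0],"rot":[0,0,0]},{"xyz":[0.006,0,0],"rot":[0,0,0]},{"xyz":[0.004,0,0],"rot":[0,0,0]},{"xyz":[0,0,0],"rot":[0,0,0]}]'

```text
clock: 45.05
tcp_pos: [0.6061, -0.236, 0.0889]
eef_rot: [-0.0, 1.0, 0.023, -0.002]
wrist_force: [-7.0, 5.0, 10.3]
grip_width: 0.0132
grip_force: 51.7
```

>>> drive_tool --commands '[{"xyz":[0.003,0,0],"rot":[0,0,0]},{"xyz":[0.003,0,0],"rot":[0,0,0]},{"xyz":[0,0,0],"rot":[0,0,0]}]'

```text
clock: 45.3
tcp_pos: [0.6063, -0.236, 0.0888]
eef_rot: [-0.0, 1.0, 0.022, -0.008]
wrist_force: [-20.7, 5.3, 22.3]
grip_width: 0.013
grip_force: 53.4
```

>>> drive_tool --commands '[{"xyz":[0.002,0,0],"rot":[0,0,0]},{"xyz":[0.001,0,0],"rot":[0,0,0]},{"xyz":[0,0,0],"rot":[0,0,0]}]'

```text
clock: 45.55
tcp_pos: [0.6065, -0.236, 0.0887]
eef_rot: [-0.0, 1.0, 0.022, -0.011]
wrist_force: [-27.6, 6.0, 26.5]
grip_width: 0.0128
grip_force: 54.1
```

>>> drive_tool --commands '[{"xyz":[-0.006,0,0],"rot":[0,0,0]},{"xyz":[0,0,0],"rot":[0,0,0]},{"xyz":[0,0,0],"rot":[0,0,0]},{"xyz":[0,0,0],"rot":[0,0,0]},{"xyz":[0,0,0],"rot":[0,0,0]},{"xyz":[0,0,-0.03],"rot":[0,0,0]},{"xyz":[0,0,-0.035],"rot":[0,0,0]},{"xyz":[0,0,-0.035],"rot":[0,0,0]}]' --jaw 0.062

```text
clock: 46.22
tcp_pos: [0.6094, -0.2374, 0.187]
eef_rot: [-0.0, 1.0, 0.023, -0.001]
wrist_force: [1.4, -0.4, 0.4]
grip_width: 0.062
grip_force: 0.0
```

>>> drive_tool --commands '[{"xyz":[-0.035,0,-0.035],"rot":[0,0,0]},{"xyz":[-0.03,0,-0.035],"rot":[0,0,0]},{"xyz":[0,0,0],"rot":[0,0,0]},{"xyz":[0,0,0],"rot":[0,0,0]}]'

```text
clock: 46.55
tcp_pos: [0.5537, -0.241, 0.2503]
eef_rot: [0.002, 1.0, 0.022, 0.002]
wrist_force: [0.3, -0.3, -0.3]
grip_width: 0.0619
grip_force: 0.0
```

```bash
python3 -c "
from h import *
st()
c,s=shot('wrist','w13.png')
cv2.imwrite('pics/w13c.png',cv2.resize(c['color'][:150,:,::-1],(800,428),fx=1,fy=1,interpolation=cv2.INTER_CUBIC))
"
```

```text
t 46.55 tcp [ 0.5537 -0.241   0.2503] yaw 0.045 q [ 0.97  0.41 -0.84  1.64  0.32  1.23 -1.46] F [ 0.3 -0.3 -0.3] M [ 0.04 -0.01 -0.  ] w 0.0619 gf 0.0
```

View pics/w13c.png

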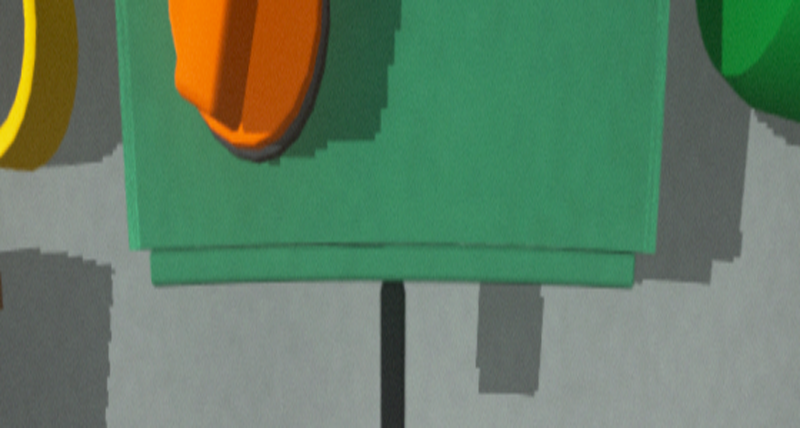

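The drawer front (edge y≈285 in the crop) lies flush under the cabinet edge (y≈248), with no gap to be seen. I check it in numbers, and the cap's bar too.

```bash
python3 -c "
from h import *
c,s=load('w13.png'); k=(560/800,150/428)
print('front',pix2w(c,s,280,285*k[1],.1).round(4),'cab',pix2w(c,s,280,247*k[1],.12).round(4))
h=cv2.cvtColor(c['color'],cv2.COLOR_RGB2HSV); dark=np.where(h[80:260,280,2]<60)[0]+80; print('tab rows',dark.min(),dark.max(),pix2w(c,s,275,dark.max()-3,.097).round(4))
t,ts=load('top5.png'); print(t['color'].shape)
plan(.66,-.16,.30,.045)
"
```

```text
front [ 0.6286 -0.2387  0.1   ] cab [ 0.6385 -0.2381  0.12  ]
tab rows 99 152 [ 0.5893 -0.2365  0.097 ]
(420, 560, 3)
rot [ 0.002 -0.001  0.   ] n0.0 | xyz [ 0.1101 -0.0757 -0.0515] n4.0
```

>>> drive_tool --commands '[{"xyz":[0.02,-0.019,-0.012],"rot":[0,0,0]},{"xyz":[0.02,-0.019,-0.012],"rot":[0,0,0]},{"xyz":[0.02,-0.019,-0.012],"rot":[0,0,0]},{"xyz":[0.02,-0.019,-0.012],"rot":[0,0,0]},{"xyz":[0,0,0],"rot":[0,0,0]},{"xyz":[0,0,0],"rot":[0,0,0]}]'

```text
clock: 47.1
tcp_pos: [0.631, -0.1574, 0.2946]
eef_rot: [-0.001, 1.0, 0.026, -0.001]
wrist_force: [-1.1, 0.2, 0.4]
grip_width: 0.062
grip_force: 0.0
```

```bash
python3 -c "
from h import *
st()
c,s=shot('wrist','w14.png'); u,v=w2pix(c,s,(.684,-.162,.177)); print(u,v); u=int(max(120,u)); v=int(max(100,v))
print(u,v); cv2.imwrite('pics/w14c.png',cv2.resize(c['color'][v-100:v+100,u-120:u+120,::-1],None,fx=3,fy=3,interpolation=cv2.INTER_CUBIC))
"
```

```text
t 47.1 tcp [ 0.631  -0.1574  0.2946] yaw 0.051 q [ 0.76  0.48 -0.84  1.45  0.36  1.37 -1.62] F [-1.1  0.2  0.4] M [-0.05 -0.02 -0.06] w 0.062 gf 0.0
290.09961065961994 133.2666916658028
290 133
```

View pics/w14c.png

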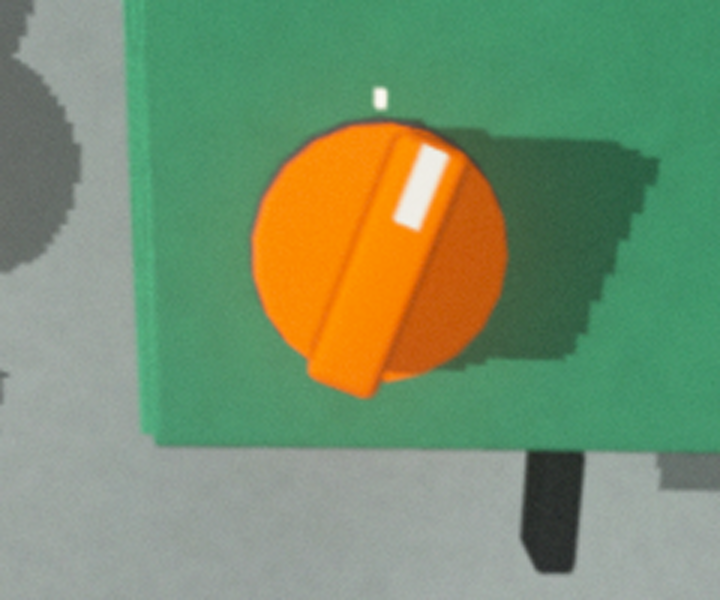

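The bar's top face runs from about (434,145) to (343,380) in the crop, disc centred (380,250).

```bash
python3 -c "
from h import *
c,s=load('w14.png'); f=lambda u,v,z: pix2w(c,s,170+u/3,33+v/3,z)
A=f(434,145,.177);B=f(343,380,.177);d=A-B;print(A.round(4),B.round(4),((A+B)/2).round(4),np.linalg.norm(d).round(4),'yaw',np.arctan2(d[1],d[0]).round(3))
print('disc',f(380,250,.143).round(4))
yaw=np.arctan2(d[1],d[0]); m=(A+B)/2
plan(m[0],m[1],.24,yaw); plan(m[0],m[1],.166,yaw)
"
```

```text
[ 0.7199 -0.1765  0.177 ] [ 0.6649 -0.159   0.177 ] [ 0.6924 -0.1677  0.177 ] 0.0577 yaw -0.307
disc [ 0.6932 -0.1676  0.143 ]
rot [-0.     0.003  0.355] n3.0 | xyz [ 0.0621 -0.0112  0.0539] n2.3
rot [-0.     0.003  0.355] n3.0 | xyz [ 0.0621 -0.0112  0.1279] n4.0
```

The half-turned grasp gives the wrist room clockwise, so turn the tool +2.79 rad first.

>>> drive_tool --commands '[{"xyz":[0,0,0],"rot":[0,0,-0.116]},{"xyz":[0,0,0],"rot":[0,0,-0.116]},{"xyz":[0,0,0],"rot":[0,0,-0.116]},{"xyz":[0,0,0],"rot":[0,0,-0.116]},{"xyz":[0,0,0],"rot":[0,0,-0.116]},{"xyz":[0,0,0],"rot":[0,0,-0.116]},{"xyz":[0,0,0],"rot":[0,0,-0.116]},{"xyz":[0,0,0],"rot":[0,0,-0.116]}]'

```text
clock: 47.82
tcp_pos: [0.6284, -0.1625, 0.2939]
eef_rot: [-0.0, 0.883, 0.469, -0.002]
wrist_force: [0.3, -0.4, -0.4]
grip_width: 0.0623
grip_force: 0.0
```

>>> drive_tool --commands '[{"xyz":[0,0,0],"rot":[0,0,-0.116]},{"xyz":[0,0,0],"rot":[0,0,-0.116]},{"xyz":[0,0,0],"rot":[0,0,-0.116]},{"xyz":[0,0,0],"rot":[0,0,-0.116]},{"xyz":[0,0,0],"rot":[0,0,-0.116]},{"xyz":[0,0,0],"rot":[0,0,-0.116]},{"xyz":[0,0,0],"rot":[0,0,-0.116]},{"xyz":[0,0,0],"rot":[0,0,-0.116]}]'

```text
clock: 48.48
tcp_pos: [0.6285, -0.1625, 0.2938]
eef_rot: [-0.001, 0.58, 0.815, -0.001]
wrist_force: [0.1, 0.5, 0.5]
grip_width: 0.0619
grip_force: 0.0
```

>>> drive_tool --commands '[{"xyz":[0,0,0],"rot":[0,0,-0.116]},{"xyz":[0,0,0],"rot":[0,0,-0.116]},{"xyz":[0,0,0],"rot":[0,0,-0.116]},{"xyz":[0,0,0],"rot":[0,0,-0.116]},{"xyz":[0,0,0],"rot":[0,0,-0.116]},{"xyz":[0,0,0],"rot":[0,0,-0.116]},{"xyz":[0,0,0],"rot":[0,0,-0.116]},{"xyz":[0,0,0],"rot":[0,0,-0.116]}]'

```text
clock: 49.15
tcp_pos: [0.6286, -0.1625, 0.2937]
eef_rot: [-0.002, 0.153, 0.988, -0.001]
wrist_force: [-0.1, -0.5, -0.3]
grip_width: 0.0624
grip_force: 0.0
```

```bash
python3 -c "
from h import *
st(); plan(.693,-.1677,.166,-.307+np.pi)"
```

```text
t 49.15 tcp [ 0.6286 -0.1625  0.2937] yaw 2.833 q [ 0.99  0.68 -1.32  1.45  0.66  1.51  0.95] F [-0.1 -0.5 -0.3] M [-0.    0.01  0.03] w 0.0624 gf 0.0
rot [-0.002 -0.003 -0.001] n0.0 | xyz [-0.063   0.0145  0.1277] n4.0
```

>>> drive_tool --commands '[{"xyz":[-0.021,0.005,0.01],"rot":[0,0,0]},{"xyz":[-0.021,0.005,0.02],"rot":[0,0,0]},{"xyz":[-0.021,0.0045,0.02],"rot":[0,0,0]},{"xyz":[0,0,0.02],"rot":[0,0,0]},{"xyz":[0,0,0],"rot":[0,0,0]},{"xyz":[0,0,0],"rot":[0,0,0]}]'

```text
clock: 49.65
tcp_pos: [0.6925, -0.1674, 0.2232]
eef_rot: [-0.003, 0.156, 0.988, -0.001]
wrist_force: [-0.2, 0.0, 1.2]
grip_width: 0.0618
grip_force: 0.0
```

```bash
python3 -c "
from h import *
st(); plan(.693,-.1677,.164,-.307+np.pi)"
```

```text
t 49.65 tcp [ 0.6925 -0.1674  0.2232] yaw 2.829 q [ 0.86  0.82 -1.22  1.37  0.76  1.47  0.93] F [-0.2  0.   1.2] M [ 0.02 -0.03 -0.04] w 0.0618 gf 0.0
rot [-0.002 -0.005 -0.006] n0.0 | xyz [-0.0005 -0.0001  0.0592] n1.6
```

>>> drive_tool --commands '[{"xyz":[0,0,0.025],"rot":[0,0,0]},{"xyz":[0,0,0.02],"rot":[0,0,0]},{"xyz":[0,0,0.011],"rot":[0,0,0]},{"xyz":[0,0,0],"rot":[0,0,0]},{"xyz":[0,0,0],"rot":[0,0,0]}]'

```text
clock: 50.07
tcp_pos: [0.6938, -0.1665, 0.1706]
eef_rot: [-0.0, 0.155, 0.988, -0.0]
wrist_force: [0.3, 0.3, 0.5]
grip_width: 0.0622
grip_force: 0.0
```

>>> drive_tool --commands '[{"xyz":[0,0,0],"rot":[0,0,0]},{"xyz":[0,0,0],"rot":[0,0,0]},{"xyz":[0,0,0],"rot":[0,0,0]},{"xyz":[0,0,0],"rot":[0,0,0]},{"xyz":[0,0,0],"rot":[0,0,0]},{"xyz":[0,0,0],"rot":[0,0,0]},{"xyz":[0,0,0],"rot":[0,0,0]},{"xyz":[0,0,0],"rot":[0,0,0]}]' --jaw 0 --squeeze 80

```text
clock: 50.73
tcp_pos: [0.694, -0.1676, 0.1715]
eef_rot: [0.0, 0.156, 0.988, -0.002]
wrist_force: [-2.3, -2.1, 5.6]
grip_width: 0.0163
grip_force: 79.6
```

```bash
python3 -c "
from h import *
st()"
```

```text
t 50.73 tcp [ 0.694  -0.1676  0.1715] yaw 2.829 q [ 0.86  0.86 -1.2   1.42  0.8   1.39  0.9 ] F [-2.3 -2.1  5.6] M [-0.56  0.48  0.04] w 0.0163 gf 79.6
```

>>> drive_tool --commands '[{"xyz":[0,0,0],"rot":[0,0,0.05]},{"xyz":[0,0,0],"rot":[0,0,0.1]},{"xyz":[0,0,0],"rot":[0,0,0.1]},{"xyz":[0,0,0],"rot":[0,0,0.1]},{"xyz":[0,0,0],"rot":[0,0,0.1]},{"xyz":[0,0,0],"rot":[0,0,0.1]},{"xyz":[0,0,0],"rot":[0,0,0.1]},{"xyz":[0,0,0],"rot":[0,0,0.1]}]'

```text
clock: 51.4
tcp_pos: [0.6934, -0.1686, 0.1715]
eef_rot: [0.001, 0.509, 0.861, -0.003]
wrist_force: [-4.4, -4.6, 6.2]
grip_width: 0.0166
grip_force: 79.9
```

```bash
python3 -c "
from h import *
st()"
```

```text
t 51.4 tcp [ 0.6934 -0.1686  0.1715] yaw 2.073 q [ 0.81  0.79 -1.06  1.43  0.69  1.33  0.21] F [-4.4 -4.6  6.2] M [-0.9   0.89  0.08] w 0.0166 gf 79.9
```

>>> drive_tool --commands '[{"xyz":[0,0,0],"rot":[0,0,0.1]},{"xyz":[0,0,0],"rot":[0,0,0.1]},{"xyz":[0,0,0],"rot":[0,0,0.1]},{"xyz":[0,0,0],"rot":[0,0,0.1]},{"xyz":[0,0,0],"rot":[0,0,0.1]},{"xyz":[0,0,0],"rot":[0,0,0.1]}]'

```text
clock: 51.9
tcp_pos: [0.6925, -0.1688, 0.1715]
eef_rot: [0.001, 0.741, 0.672, -0.003]
wrist_force: [-6.1, -3.7, 7.3]
grip_width: 0.0165
grip_force: 80.0
```

```bash
python3 -c "
from h import *
st()"
```

```text
t 51.9 tcp [ 0.6925 -0.1688  0.1715] yaw 1.473 q [ 0.75  0.73 -0.94  1.43  0.61  1.29 -0.33] F [-6.1 -3.7  7.3] M [-0.87  1.42  0.14] w 0.0165 gf 80.0
```

>>> drive_tool --commands '[{"xyz":[0,0,0],"rot":[0,0,0.05]},{"xyz":[0,0,0],"rot":[0,0,0.05]},{"xyz":[0,0,0],"rot":[0,0,0.05]},{"xyz":[0,0,0],"rot":[0,0,0.05]}]'

```text
clock: 52.23
tcp_pos: [0.6922, -0.1688, 0.1714]
eef_rot: [0.001, 0.803, 0.595, -0.003]
wrist_force: [-6.4, -3.7, 7.4]
grip_width: 0.0165
grip_force: 80.1
```

```bash
python3 -c "
from h import *
st()"
```

```text
t 52.23 tcp [ 0.6922 -0.1688  0.1714] yaw 1.276 q [ 0.73  0.72 -0.9   1.43  0.58  1.27 -0.51] F [-6.4 -3.7  7.4] M [-0.9   1.55  0.1 ] w 0.0165 gf 80.1
```

>>> drive_tool --commands '[{"xyz":[0,0,0],"rot":[0,0,0.05]},{"xyz":[0,0,0],"rot":[0,0,0.05]},{"xyz":[0,0,0],"rot":[0,0,0.05]}]'

```text
clock: 52.48
tcp_pos: [0.6919, -0.1688, 0.1714]
eef_rot: [0.001, 0.846, 0.534, -0.004]
wrist_force: [-7.8, -3.3, 8.9]
grip_width: 0.0166
grip_force: 80.2
```

```bash
python3 -c "
from h import *
st()"
```

```text
t 52.48 tcp [ 0.6919 -0.1688  0.1714] yaw 1.126 q [ 0.72  0.71 -0.87  1.43  0.55  1.26 -0.65] F [-7.8 -3.3  8.9] M [-0.9   1.63  0.23] w 0.0166 gf 80.2
```

>>> drive_tool --commands '[{"xyz":[0,0,0],"rot":[0,0,0.05]},{"xyz":[0,0,0],"rot":[0,0,0.05]},{"xyz":[0,0,0],"rot":[0,0,0.05]}]'

```text
clock: 52.73
tcp_pos: [0.6917, -0.1687, 0.1714]
eef_rot: [0.001, 0.883, 0.469, -0.004]
wrist_force: [-8.5, -3.4, 8.9]
grip_width: 0.0164
grip_force: 80.2
```

```bash
python3 -c "
from h import *
st()"
```

```text
t 52.73 tcp [ 0.6917 -0.1687  0.1714] yaw 0.977 q [ 0.7   0.7  -0.84  1.43  0.53  1.26 -0.79] F [-8.5 -3.4  8.9] M [-0.84  1.84  0.18] w 0.0164 gf 80.2
```

>>> drive_tool --commands '[{"xyz":[0,0,0],"rot":[0,0,0.05]},{"xyz":[0,0,0],"rot":[0,0,0.05]},{"xyz":[0,0,0],"rot":[0,0,0.02]},{"xyz":[0,0,0],"rot":[0,0,0]},{"xyz":[0,0,0],"rot":[0,0,0]}]'

```text
clock: 53.15
tcp_pos: [0.6916, -0.1686, 0.1714]
eef_rot: [0.001, 0.909, 0.416, -0.004]
wrist_force: [-9.1, -3.1, 9.7]
grip_width: 0.0164
grip_force: 80.2
```

```bash
python3 -c "
from h import *
st()
c,s=load('w14.png'); f=lambda u,v,z: pix2w(c,s,170+u/3,33+v/3,z)
print(f(380,98,.12).round(4),f(380,250,.143).round(4))"
```

```text
t 53.15 tcp [ 0.6916 -0.1686  0.1714] yaw 0.858 q [ 0.69  0.69 -0.81  1.43  0.51  1.25 -0.89] F [-9.1 -3.1  9.7] M [-0.8   1.85  0.09] w 0.0164 gf 80.2
[ 0.7324 -0.1661  0.12  ] [ 0.6932 -0.1676  0.143 ]
```

>>> drive_tool --commands '[{"xyz":[0,0,0],"rot":[0,0,0]},{"xyz":[0,0,0],"rot":[0,0,0]},{"xyz":[0,0,0],"rot":[0,0,0]},{"xyz":[0,0,0],"rot":[0,0,0]},{"xyz":[0,0,-0.02],"rot":[0,0,0]},{"xyz":[0,0,-0.03],"rot":[0,0,0]},{"xyz":[0,0,-0.035],"rot":[0,0,0]},{"xyz":[0,0,-0.035],"rot":[0,0,0]}]' --jaw 0.06

```text
clock: 53.82
tcp_pos: [0.6937, -0.1655, 0.2904]
eef_rot: [-0.001, 0.909, 0.417, -0.001]
wrist_force: [0.2, -0.0, 0.7]
grip_width: 0.06
grip_force: 0.0
```

>>> drive_tool --commands '[{"xyz":[-0.035,0,-0.02],"rot":[0,0,0]},{"xyz":[-0.035,0,-0.02],"rot":[0,0,0]},{"xyz":[-0.035,0,0],"rot":[0,0,0]},{"xyz":[0,0,0],"rot":[0,0,0]},{"xyz":[0,0,0],"rot":[0,0,0]}]'

```text
clock: 54.23
tcp_pos: [0.6244, -0.2486, 0.33]
eef_rot: [0.001, 0.91, 0.414, -0.001]
wrist_force: [0.1, 1.1, -0.8]
grip_width: 0.06
grip_force: 0.0
```

```bash
python3 -c "
from h import *
st()
c,s=shot('top','top6.png'); w,ws=shot('wrist','w15.png'); print(w2pix(w,ws,(.693,-.168,.177)))
a=cv2.resize(c['color'][130:260,200:400,::-1],(390,254),interpolation=cv2.INTER_CUBIC); b=cv2.resize(w['color'][:,:,::-1],(390,292))
z=cv2.resize(c['color'][155:220,295:390,::-1],(400,274),interpolation=cv2.INTER_CUBIC)
cv2.imwrite('pics/fin.png',np.hstack([np.vstack([a,b]),np.vstack([z,np.zeros((272,400,3),np.uint8)])]))
"
```

```text
t 54.23 tcp [ 0.6244 -0.2486  0.33  ] yaw 0.855 q [ 0.88  0.51 -0.87  1.34  0.39  1.46 -0.68] F [ 0.1  1.1 -0.8] M [ 0.01 -0.03 -0.06] w 0.06 gf 0.0
(np.float64(279.77869426387605), np.float64(61.33376203320171))
```

View pics/fin.png

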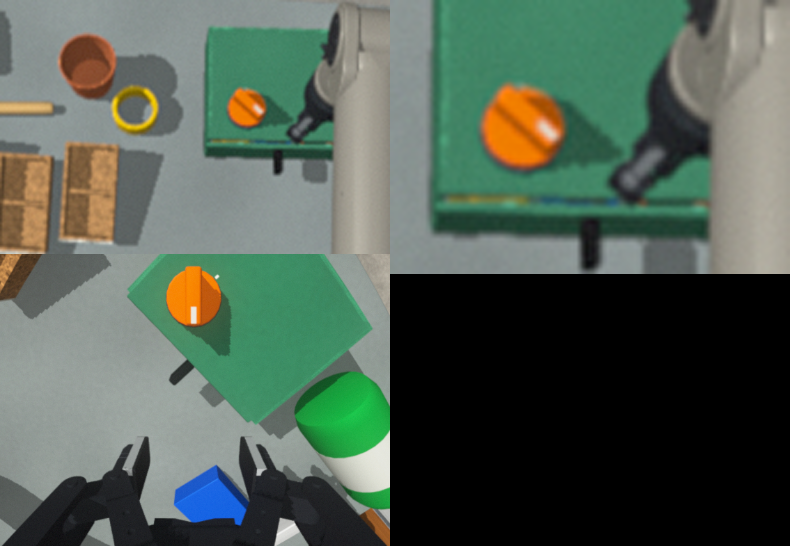

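The cap's bar now stands at about 2.33 rad from the mark (stop at 2.0). A thin slit shows from the top camera, so I check the drawer's travel with the tab end.

```bash
python3 -c "
from h import *
for f,P in (('w2.png',(.584,-.2375,.097)),('w3.png',(.41,-.2437,.097)),('w12.png',(.41,-.2437,.097)),('w13.png',(.587,-.2365,.097)),('w15.png',(.587,-.2365,.097))):
  c,s=load(f); best=None
  # walk along slide through the tab top, find dark->light end
  g=cv2.cvtColor(c['color'],cv2.COLOR_RGB2GRAY).astype(float); o=[]
  for t in np.arange(-.03,.06,.0005):
    p=np.array(P)+t*np.array([.999,.045,0]); u,v=w2pix(c,s,p); 
    o.append((p[0],cv2.getRectSubPix(g.astype(np.float32),(1,1),(float(u),float(v)))[0,0]) if 0<=u<560 and 0<=v<420 else (p[0],np.nan))
  o=np.array(o); i=np.where(o[:,1]<75)[0]; print(f,'tab from',o[i[0],0].round(4),'to',o[i[-1],0].round(4))
c,s=load('top0.png');c6,s6=load('top6.png')
for nm in ('top0.png','top6.png'):
  c,s=load(nm)
  for y in (-.13,-.2,):
    d=[]
    for x in np.arange(.60,.66,.003):
      u,v=w2pix(c,s,(x-.045*(y+.235),y,.1)); d.append(c['color'][int(round(v)),int(round(u))].tolist())
    print(nm,y,d)
" | cut -c1-420
```

```text
w2.png tab from 0.582 to 0.6429
w3.png tab from 0.4065 to 0.4694
w12.png tab from 0.4145 to 0.4694
w13.png tab from 0.586 to 0.63
w15.png tab from 0.587 to 0.6295
top0.png -0.13 [[128, 137, 135], [128, 137, 135], [89, 103, 98], [48, 71, 60], [29, 61, 45], [33, 64, 49], [33, 64, 49], [34, 66, 52], [41, 84, 64], [57, 122, 96], [78, 134, 100], [78, 134, 100], [125, 128, 68], [146, 126, 34], [108, 115, 65], [69, 125, 98], [69, 125, 98], [62, 131, 103], [69, 133, 102], [66, 132, 100], [67, 133, 103]]
top0.png -0.2 [[138, 145, 146], [109, 119, 116], [62, 81, 73], [34, 63, 50], [34, 63, 50], [26, 64, 47], [32, 63, 48], [39, 77, 58], [58, 115, 87], [58, 115, 87], [66, 130, 102], [57, 116, 116], [36, 84, 131], [31, 74, 115], [31, 74, 115], [47, 104, 93], [62, 125, 95], [66, 130, 99], [64, 132, 99], [64, 132, 99], [65, 133, 101]]
top6.png -0.13 [[132, 140, 140], [132, 140, 140], [105, 111, 111], [64, 79, 73], [33, 63, 48], [32, 65, 47], [32, 65, 47], [33, 66, 51], [32, 64, 49], [39, 84, 64], [55, 119, 92], [55, 119, 92], [89, 136, 98], [132, 131, 67], [103, 112, 65], [68, 122, 93], [68, 122, 93], [64, 133, 101], [68, 135, 104], [65, 132, 103], [65, 134, 101]]
top6.png -0.2 [[143, 151, 151], [137, 143, 144], [105, 113, 112], [58, 76, 65], [58, 76, 65], [30, 64, 49], [32, 64, 49], [30, 63, 49], [36, 79, 59], [36, 79, 59], [61, 121, 91], [64, 133, 102], [58, 119, 111], [40, 92, 102], [40, 92, 102], [52, 105, 94], [63, 126, 97], [67, 133, 101], [65, 132, 101], [65, 132, 101], [63, 131, 100]]
```

The travel from fully out (0.4065) to now (0.5865) is 0.180 m, so the drawer is fully shut and the slit is only the overlap gap. Handing in.

```bash
python3 -c "
from workcell import manip
print(manip.hand_in())"
```

```text
the job is handed in; nothing more can be done
None
```

The job is handed in, with no verdict returned: one jar, two blocks and two feet stand in their bays, the drawer is shut (measured travel 0.180 m), and I estimate the cap slipped about 0.33 rad (19 degrees) past the stop.

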